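# Angle a battery pack past the retaining post into its test bay

## Robot

A 6-joint arm with a two-finger parallel gripper is mounted at the origin on a cart in front of the work surface, level with it; the furniture and walls round the work are solid. World frame = base frame: x ahead of the robot, y to its left, z up, the work surface at z = 0. Lengths are in mm, angles in rad, forces in N, time in s.
With the tool pointing down it reaches from about 350 to 975 mm from the base axis. Payload 7.1 kg.
Tool frame: the origin (TCP) lies at the very end of the fingers, on their centre line; the grasp point (between the pads) lies 19 mm behind it; z points along the fingers, x is the direction in which the jaws open and shut, and the axes are right-handed (so a half turn about z gives the same grasp; the last joint's range is limited). The gripper opens to 88 mm and grips with 3 to 60 N. Pads are 20 mm wide; open, the fingers measure 115 mm over their backs; the gripper's body (75 mm by 178 mm) begins 61 mm behind the grasp point.
Start: joints at [1.096, 0.423, 1.63, -0, 1.089, -0.019], TCP at [275.08, 561.191, 222.675] pointing down, gripper open.
Joint ranges: [-3, 3], [-0.9, 2.11], [0.09, 2.58], [-1.31, 4.45], [0.11, 2.69], [-2.54, 2.54]. Speed limits (rad/s): [2.39, 2.39, 3.01, 3.14, 3.14, 3.14].

## Interface

Orientations are given as a rotation vector (axis times angle).
In Python, from workcell import ctrl gives the robot as it stands. The module is installed in compiled form; this text tells all that it offers.
- The arm moves only by the tool move_arm, never from a script. Its argument "motion" is a list of rows, each a list of 2 entries, a list of its own where there are three numbers: the shift along the tool's x, y, z normalised to -1 to 1, where 1 is 150 mm, then the turn, a rotation vector about the tool's x, y, z normalised to -1 to 1, where 1 is 60 degrees. In form: [[[x, y, z], [rx, ry, rz]], ...]. A call has exactly 5 rows; each row is the pose to reach, as a shift and turn from the pose commanded when the call began, along the tool's axes at that moment; what a row does not reach only later rows make up. A row lasts 1/8 s, in which the tool goes at most 62.5 mm and 10.7 degrees, less where a joint would pass 70% of its speed; a pose out of reach is approached as far as the arm can. A call with a number of a shift or a turn outside -1 to 1 is refused whole. A call with a gripper value outside its range is refused whole. "gripper" is the opening, from 0 (shut) to 1 (fully open), set as the call begins (left out, the last holds). The fingers move at their own pace and stop on an object; the grip force is fixed at half the most. Time passes only in rows, so rows that repeat a pose let the fingers close, or fill a call up. It gives the time, the measured TCP pose, the force and the opening at its end, in the units of the state.
- ctrl.get_obs(): the state, without advancing time (a new reading comes with each control period).
- ctrl.get_image(name): name is "scene" or "side" or "wrist"; returns a dict with "pixels" (384x512x3 uint8, red, green, blue), "camera_matrix" (3x3 intrinsics, pixels), "R" (3x3) and "t" (3): a world point X has camera coordinates R X + t; the wrist camera has in their place "mount" (4x4, takes a point from camera to tool coordinates, whose origin is the TCP and whose axes are the tool frame's). Camera axes: x right, y down, z forward; pixel columns grow to the right and rows downward; lengths in mm; the calibration is good to about 2 mm. A picture is of the moment at which its call begins: read the wrist's pose just before it. There is no depth.
- ctrl.close_job(): hands the job in, once; it reports no verdict.
Trained networks look in the newest picture that a camera, given by its name, has taken for a name from the list of things; names that differ only in an ending like _2 or _b are one class to them, and where a whole thing is asked for, a point or a joint stands for the part that bears it (a point fixed in the world has none). Each returns a list of dicts, best first, with "p" (0 to 1); they miss things now and then, are a little off and sometimes report something else, mostly with a low value. They report only what shows in the picture. A call takes as long as a camera call.
- ctrl.boxes_of(camera, name): "location" ([x, y, z] in mm, in world coordinates, good to about 4 mm: the middle of the surface that is visible of it).
- ctrl.regions_of(camera, name): "mask" (384x512 bool, what is visible of it).
- ctrl.pinpoint(camera, name): "location" ([x, y, z] in mm, in world coordinates, good to about 4 mm: a listed point, or the origin of a listed thing).
The state is a dict: "t": time; "qpos": joint angles; "qvel": joint speeds; "joint_torque": joint torques, N m; "ee_pos": TCP position; "orientation": TCP orientation; "ft_force": force on the tool from outside, world axes, zero at the start; "moment": the same for the moment, N m; "width": finger opening in mm.
Only numpy, scipy, OpenCV 4.12 (cv2) and the standard library are available. Lean on these libraries where they do the work, as an engineer would, in place of code of your own. Each camera call takes 0.05 s, during which the arm holds its last target.

## Task

Push the long black battery pack across the table top into the battery test bay with the fingertips, without ever lifting it. Angle it so that one end goes in behind the bay's retaining post first, then swing the other end in, until the pack lies flush along the rear rail between the two end stops. Leave the other loose things on the table where they are.

Things in the scene. Friction and masses are not known exactly. Their poses are not given: they have to be found in the camera images.
- battery_pack: the long flat matt black laptop battery, 235 x 46 x 21 mm, lying loose on the table in front of the bay, 0.25 to 0.42 kg. Origin: centre of its underside; x along its length, y across its width, z up. At the start its +x end is the right-hand end (the end on the post's side)
- pack_end_a (a point): middle of the pack's end face at +x (117.5 mm from its origin), at the underside
- pack_end_b (a point): middle of the pack's end face at -x, at the underside
- battery_bay: test bay fixed to the table: aluminium rear rail 285 mm long, 26 mm high, a grey end stop at each end, open at the front towards the robot; the table is its floor. Origin: at table height, middle of the rail's front face; x points into the rail, so the rail face is x = 0 and the bay lies at negative x; y along the rail to the left; z up. With the pack home its origin is at x = -23 mm
- post (a point): foot of the bay's fixed round steel retaining post, 18 mm across, 45 mm high with a 23 mm wide cap from 40 mm up, in front of the bay's right end: axis at x = -67, y = -104 mm in the bay's frame. 58 mm are free between post and rail, but only 222 mm between post and left end stop, so the pack cannot go straight in
- flux_tin: low round orange and white tin, 50 mm across, 18 mm high, origin under its centre; to be left alone
- capacitor: small upright dark blue cylinder with two wires, 16 x 16 x 43 mm, origin under its centre; to be left alone
- tape: flat roll of amber tape, 61 mm across, 12 mm high, origin under its centre; to be left alone
- right_stop (a point): inner face of the right end stop at the rail, table height (bay y = -127.5 mm). Both stops are 22 mm high, 15 mm thick and reach 60 mm forward of the rail
- left_stop (a point): inner face of the left end stop at the rail, table height (bay y = +127.5 mm); 255 mm from the right one, so the pack has 20 mm of play along the rail
- adapter: small black power adapter block, 42 x 74 x 30 mm, on the blue mat, origin under its centre; to be left alone
- screwdriver: thin screwdriver with orange handle, 146 mm long, on the blue mat, origin under its centre; to be left alone

How it is judged (in metres and radians):
On the way:
1. one end of the pack is in behind the retaining post while the pack is still at an angle to the rail (angle between the x axis of battery_pack and the y axis of battery_bay, either way round above 0.1 rad and ((y of pack_end_a in the frame of battery_bay below -0.095 m and x of pack_end_a in the frame of battery_bay above -0.05 m) or (y of pack_end_b in the frame of battery_bay below -0.095 m and x of pack_end_b in the frame of battery_bay above -0.05 m))), for 0.1 s.
At the end, for the whole second after the job is handed in: the pack lies flat on the table between the end stops, its middle within 6 mm of touching the rail, parallel to the rail within 2 degrees, and at rest (angle between the x axis of battery_pack and the y axis of battery_bay, either way round below 0.035 rad and x of battery_pack in the frame of battery_bay between -0.029 and -0.019 m and y of battery_pack in the frame of battery_bay between -0.014 and 0.014 m and height (world z) of battery_pack below 0.005 m and angle between battery_pack's own z axis and vertical below 0.05 rad and linear speed of battery_pack below 0.01 m/s).
It fails at once if the pack is lifted or tipped off the table (height (world z) of battery_pack above 0.007 m or angle between battery_pack's own z axis and vertical above 0.12 rad).
It fails at once if another thing is pushed away (distance of any of flux_tin, capacitor, tape, adapter, screwdriver from where it was at the start of the episode above 0.02 m).
It also fails if it takes over 61 s, if anything falls off the work surface, if the arm or the gripper's body presses on something with over 40 N, if the wrist force passes 120 N, or if a joint passes its speed limit or range.

## Working session

There is one attempt and no reset: what is moved stays moved. The work goes in short steps, Python scripts to look and compute and a tool call to move; the robot and the scene stay as the last step left them, time stands still between calls to the robot, and variables do not carry over. Pictures are saved under pics/ and viewed, and the job is handed in when it is done.

Besides the shell and the picture viewer there is one more tool, called after "Request:" in YAML: its name, and indented under it one key for each argument. move_arm: Moves the arm, as the interface text tells. Its arguments: {"type":"object","properties":{"motion":{"type":"array","items":{"type":"array"}},"gripper":{"type":"number"}},"required":["motion"]}

```bash
mkdir -p pics
cat > h.py <<'E'
from workcell import ctrl
import numpy as np, cv2
from scipy.spatial.transform import Rotation as Ro
def snap(cam,fn):
    im=ctrl.get_image(cam); cv2.imwrite('pics/'+fn,cv2.cvtColor(im['pixels'],cv2.COLOR_RGB2BGR)); return im
E
python3 - <<'E'
from h import *
np.set_printoptions(precision=1,suppress=True)
o=ctrl.get_obs(); print(o)
for c in ['scene','side']:
    im=snap(c,c+'0.png')
    for n in ['battery_pack','pack_end_a','pack_end_b','battery_bay','post','right_stop','left_stop','flux_tin','capacitor','tape','adapter','screwdriver']:
        r=ctrl.pinpoint(c,n); print(c,n,[(np.array(x['location']),round(x['p'],2)) for x in r[:2]])
E
```

```text
{'t': 0.0, 'qpos': array([ 1.1,  0.4,  1.6,  0. ,  1.1, -0. ]), 'qvel': array([-0., -0., -0., -0., -0.,  0.]), 'joint_torque': array([ -0. , -54.5, -27.4,   0.1,   0. ,  -0. ]), 'ee_pos': array([274.8, 560.7, 221.9]), 'orientation': array([ 2.7,  1.7, -0. ]), 'ft_force': array([-0. ,  0.4,  0.5]), 'moment': array([-0., -0., -0.]), 'width': 87.5993592549222}
scene battery_pack []
scene pack_end_a [(array([527.9, 102.7,   3.6]), 0.85), (array([403. , 304.3,   2.5]), 0.57)]
scene pack_end_b [(array([527.9, 102.7,   3.6]), 0.85), (array([403. , 304.3,   2.5]), 0.57)]
scene battery_bay [(array([619.6, 160.5,   1.4]), 0.81), (array([568.5,  51.6,   3. ]), 0.36)]
scene post [(array([566.2,  45.8,   1.3]), 0.93)]
scene right_stop [(array([633.6,  36.5,   0.2]), 0.75)]
scene left_stop [(array([614. , 287.5,  -4.4]), 0.82)]
scene flux_tin []
scene capacitor [(array([516.9,  37.2,   3.3]), 0.6)]
scene tape [(array([465.7, -16.8,   1. ]), 0.84)]
scene adapter [(array([ 419. , -154.3,    1.6]), 0.92), (array([401.4, 304.2,  -2.2]), 0.73)]
scene screwdriver [(array([ 402.5, -298.2,    2.5]), 0.5)]
side battery_pack [(array([462. , 205.7,  -1.9]), 0.91)]
side pack_end_a [(array([405.8, 308.9,  -5.1]), 0.88), (array([527.3, 109.2,  -0.1]), 0.7)]
side pack_end_b [(array([405.8, 308.9,  -5.1]), 0.88), (array([527.3, 109.2,  -0.1]), 0.7)]
side battery_bay [(array([625.9, 159.2,   0. ]), 0.91)]
side post [(array([559.3,  55.6,   1.5]), 0.77)]
side right_stop [(array([635.1,  34.1,  -1.5]), 0.85), (array([465.6, -18.2,  -2.3]), 0.5)]
side left_stop [(array([611.2, 286.1,  -1.4]), 0.62)]
side flux_tin [(array([389.4,   1.1,   5.3]), 0.58)]
side capacitor [(array([519. ,  40.9,  -1.1]), 0.54)]
side tape [(array([463.8, -17.8,  -3.1]), 0.64)]
side adapter [(array([ 418.4, -162.5,    1.6]), 0.72)]
side screwdriver []
```

View pics/scene0.png

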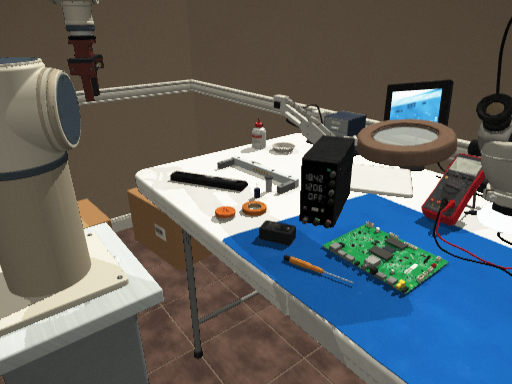

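View pics/side0.png

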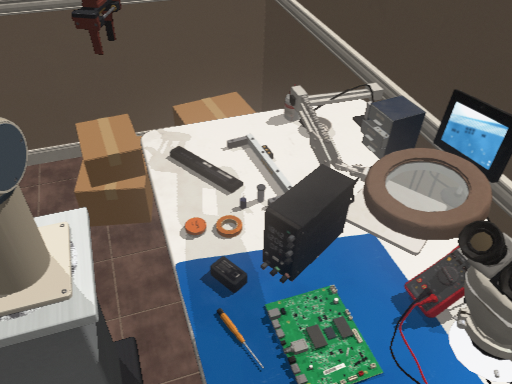

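The pack runs from about (405,306) to (528,106). The rail is at x≈623, with the post near (565,51). The network points fit the given sizes: the pack comes out 235 mm long and the stops 253 mm apart. I'll move the arm in front of the pack and refine with the wrist camera.

```bash
cat >> h.py <<'E'
def wrap(a): return (a+180)%360-180
def plan(x,y,z,yaw=None):
    """yaw: world angle (deg) of tool x. prints normalised shift and turn (tool z) for the final pose"""
    o=ctrl.get_obs(); R=Ro.from_rotvec(o['orientation']).as_matrix()
    d=np.array([x,y,z])-o['ee_pos']; s=R.T@d/150
    y0=np.degrees(np.arctan2(R[1,0],R[0,0]))
    rz=0
    tilt=np.degrees(np.arccos(-R[2,2]))
    if yaw is not None: rz=-wrap(yaw-y0)/60
    print('t',round(o['t'],2),'pos',o['ee_pos'].round(1),'yaw',round(y0,1),'tilt',round(tilt,2),'shift',s.round(3),'turnz',round(rz,3),'F',o['ft_force'].round(1),'w',round(o['width'],1))
E
python3 -c "
from h import *
plan(424,181,170,121.6)"
```

```text
t 1.3 pos [275.1 561.2 222.7] yaw 63.9 tilt 0.0 shift [-1.839  2.007  0.351] turnz -0.962 F [-0.1 -0.6  0.1] w 87.5
```

Request:
move_arm:
  motion:
    - [[-0.18,0.2,0],[0,0,-0.1]]
    - [[-0.36,0.4,0],[0,0,-0.2]]
    - [[-0.55,0.6,0],[0,0,-0.3]]
    - [[-0.73,0.8,0],[0,0,-0.4]]
    - [[-0.92,1.0,0],[0,0,-0.5]]

```text
t: 1.92
ee_pos: [349.4, 370.2, 222.8]
orientation: [2.141, 2.299, 0.001]
ft_force: [0.1, 0.3, 0.3]
width: 87.9
```

```bash
python3 -c "
from h import *
plan(424,181,220,121.6)"
```

```text
t 1.93 pos [349.4 370.2 222.8] yaw 94.1 tilt 0.03 shift [-1.293  0.406  0.019] turnz -0.458 F [0.1 0.3 0.3] w 87.9
```

Request:
move_arm:
  motion:
    - [[-0.25,0.1,0],[0,0,-0.11]]
    - [[-0.5,0.2,0],[0,0,-0.22]]
    - [[-0.75,0.3,0],[0,0,-0.33]]
    - [[-1.0,0.4,0],[0,0,-0.44]]
    - [[-1.0,0.4,0],[0,0,-0.44]]

```text
t: 2.55
ee_pos: [419.9, 223.9, 222.9]
orientation: [1.567, 2.722, 0.0]
ft_force: [-0.4, 0.7, -0.4]
width: 87.7
```

Run:
```python
from h import *
np.set_printoptions(precision=1,suppress=True)
plan(424,181,30,121.6)
im=snap('wrist','w1.png'); print(im['mount'],im['camera_matrix'])
for n in ['battery_pack','pack_end_a','battery_bay','post','right_stop','left_stop','flux_tin','capacitor','tape']:
    r=ctrl.pinpoint('wrist',n); print(n,[(np.array(x['location']),round(x['p'],2)) for x in r[:2]])
```

```text
t 2.55 pos [419.9 223.9 222.9] yaw 120.1 tilt 0.02 shift [-0.3 -0.1  1.3] turnz -0.024 F [-0.4  0.7 -0.4] w 87.7
[[   1.     0.     0.     0.2]
 [  -0.     1.     0.3  -77.6]
 [   0.    -0.3    1.  -162.7]
 [   0.     0.     0.     1. ]] [[271.    0.  257. ]
 [  0.  271.  192.4]
 [  0.    0.    1. ]]
battery_pack [(array([464.2, 209.2,   1.2]), 0.84)]
pack_end_a [(array([404.2, 304.4,  -0.7]), 0.81), (array([570.7,  46.6,   1.4]), 0.69)]
battery_bay []
post [(array([571.9,  47. ,  -0.8]), 0.97)]
right_stop [(array([629. ,  35.3,   3.4]), 0.95)]
left_stop [(array([466.8, 206.3,   1.3]), 0.72), (array([612.5, 287.4,   3.7]), 0.65)]
flux_tin [(array([389. ,   0.6,   1.3]), 0.77)]
capacitor [(array([519.1,  38.9,   1. ]), 0.54)]
tape [(array([461.8, -18. ,   0.7]), 0.57)]
```

View pics/w1.png

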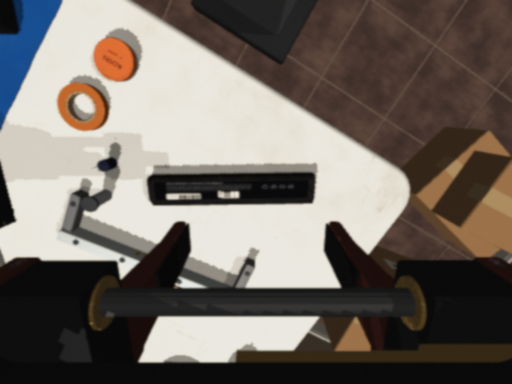

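The wrist view shows the pack as a black bar at cols 148–315, rows 165–205. The post is at about (98,200) and the capacitor at (107,163). The bay corners are near (65,230) and (245,280). I'll fit box models to the masks for finer poses.

```bash
cat >> h.py <<'E'
from scipy.optimize import minimize
def wristcam(im,o):
    R=Ro.from_rotvec(o['orientation']).as_matrix(); T=np.eye(4); T[:3,:3]=R; T[:3,3]=o['ee_pos']
    M=np.linalg.inv(T@im['mount']); return M[:3,:3],M[:3,3]
def boxpts(x0,x1,y0,y1,z0,z1): return np.array([[x,y,z] for x in (x0,x1) for y in (y0,y1) for z in (z0,z1)],float)
PACK=[boxpts(-117.5,117.5,-23,23,0,21)]
def cyl(x,y,r,z0,z1):
    a=np.linspace(0,2*np.pi,16,endpoint=False); return np.array([[x+r*np.cos(t),y+r*np.sin(t),z] for t in a for z in (z0,z1)])
BAY=[boxpts(0,12,-142.5,142.5,0,26),boxpts(-60,0,-142.5,-127.5,0,22),boxpts(-60,0,127.5,142.5,0,22)]
POST=[cyl(-67,-104,9,0,45),cyl(-67,-104,11.5,40,45)]
def render(parts,p,K,R,t,ss=4):
    img=np.zeros((384*ss,512*ss),np.uint8); c,s=np.cos(p[2]),np.sin(p[2])
    for P in parts:
        W=np.c_[P[:,0]*c-P[:,1]*s+p[0],P[:,0]*s+P[:,1]*c+p[1],P[:,2]]
        C=W@R.T+t; u=C@K.T; u=u[:,:2]/u[:,2:]
        h=cv2.convexHull(((u+.5)*ss).astype(np.float32)); cv2.fillPoly(img,[np.round(h*16).astype(np.int32)],255,shift=4)
    return cv2.resize(img,(512,384),interpolation=cv2.INTER_AREA)/255.
def fit(parts,p0,mask,K,R,t,ignore=None):
    w=np.ones(mask.shape) if ignore is None else 1-ignore
    m=mask.astype(float)
    def f(q):
        p=[q[0]*10,q[1]*10,q[2]/10]; return (np.abs(render(parts,p,K,R,t)-m)*w).sum()
    q0=np.array([p0[0]/10,p0[1]/10,p0[2]*10])
    sim=np.vstack([q0,q0+[1,0,0],q0+[0,1,0],q0+[0,0,.8]])
    r=minimize(f,q0,method='Nelder-Mead',options=dict(initial_simplex=sim,xatol=.01,fatol=.2,maxiter=150))
    return np.array([r.x[0]*10,r.x[1]*10,r.x[2]/10]),r.fun,m.sum()
def packfit(p0,cam='wrist',fn=None,thr=None):
    o=ctrl.get_obs(); im=ctrl.get_image(cam)
    R,t=wristcam(im,o) if cam=='wrist' else (im['R'],im['t'])
    K=im['camera_matrix']; r=ctrl.regions_of(cam,'battery_pack')
    if fn: 
        v=cv2.cvtColor(im['pixels'],cv2.COLOR_RGB2BGR)
    res=None
    if r:
        res=fit(PACK,p0,r[0]['mask'],K,R,t); print(cam,'pack',res[0].round(3),'deg',np.degrees(res[0][2]).round(1),'resid',res[1:],'p',r[0]['p'])
        if fn:
            e=(render(PACK,res[0],K,R,t)>.5).astype(np.uint8); c,_=cv2.findContours(e,0,2); cv2.drawContours(v,c,-1,(0,255,0),1)
            c,_=cv2.findContours(r[0]['mask'].astype(np.uint8),0,2); cv2.drawContours(v,c,-1,(0,0,255),1)
    if fn: cv2.imwrite('pics/'+fn,v)
    return res,(im,K,R,t)
E
python3 - <<'E'
from h import *
for cam in ['wrist','scene','side']:
    res,(im,K,R,t)=packfit([465,206,np.radians(-58.4)],cam)
    r=ctrl.regions_of(cam,'battery_bay')
    v=cv2.cvtColor(im['pixels'],cv2.COLOR_RGB2BGR)
    for x in r[:2]:
        print(cam,x['p'],x['mask'].sum())
    if r:
        m=r[0]['mask']
        for parts,nm in ((BAY+POST,'with post'),(BAY,'no post')):
            f=fit(parts,[623.5,161,np.radians(4.9)],m,K,R,t); print(nm,f[0].round(3),f[1:])
            e=(render(parts,f[0],K,R,t)>.5).astype(np.uint8); c,_=cv2.findContours(e,0,2); cv2.drawContours(v,c,-1,(0,255,0) if nm[0]=='w' else (255,0,0),1)
        c,_=cv2.findContours(m.astype(np.uint8),0,2); cv2.drawContours(v,c,-1,(0,0,255),1)
    if res:
        e=(render(PACK,res[0],K,R,t)>.5).astype(np.uint8); c,_=cv2.findContours(e,0,2); cv2.drawContours(v,c,-1,(0,255,0),1)
    cv2.imwrite(f'pics/fit_{cam}.png',v)
E
```

```text
wrist pack [463.741 206.07   -1.011] deg -57.9 resid (np.float64(638.7450980392157), np.float64(5233.0)) p 0.85
wrist 0.64 3665
wrist 0.36 5249
with post [6.25814e+02 1.60305e+02 1.06000e-01] (np.float64(1595.0901960784313), np.float64(3665.0))
no post [6.26523e+02 1.61317e+02 1.05000e-01] (np.float64(1912.1764705882351), np.float64(3665.0))
scene pack [465.184 212.94   -1.06 ] deg -60.8 resid (np.float64(189.68235294117645), np.float64(789.0)) p 0.76
scene 0.73 1024
with post [6.30636e+02 1.68146e+02 9.80000e-02] (np.float64(81.20392156862745), np.float64(1024.0))
no post [6.30882e+02 1.68281e+02 1.00000e-01] (np.float64(166.5098039215686), np.float64(1024.0))
side pack [463.645 206.761  -1.042] deg -59.7 resid (np.float64(222.31764705882352), np.float64(1171.0)) p 0.82
side 0.8 1050
side 0.41 1108
with post [6.25194e+02 1.62472e+02 9.00000e-02] (np.float64(499.035294117647), np.float64(1050.0))
no post [6.26234e+02 1.62266e+02 9.70000e-02] (np.float64(576.1019607843136), np.float64(1050.0))
```

Run:
```python
import cv2,numpy as np
a=cv2.imread('pics/fit_wrist.png')[80:310,40:330]; b=cv2.imread('pics/fit_side.png')[110:230,140:340]
a=cv2.resize(a,None,fx=2.6,fy=2.6,interpolation=cv2.INTER_CUBIC); b=cv2.resize(b,None,fx=4,fy=4,interpolation=cv2.INTER_CUBIC)
cv2.imwrite('pics/a.png',a); cv2.imwrite('pics/b.png',b)
```

```text
(no output)
```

View pics/a.png

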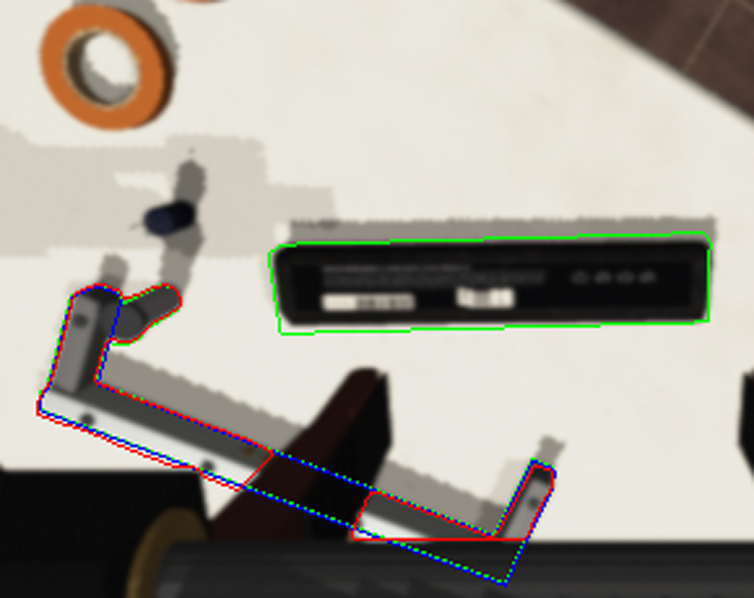

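View pics/b.png

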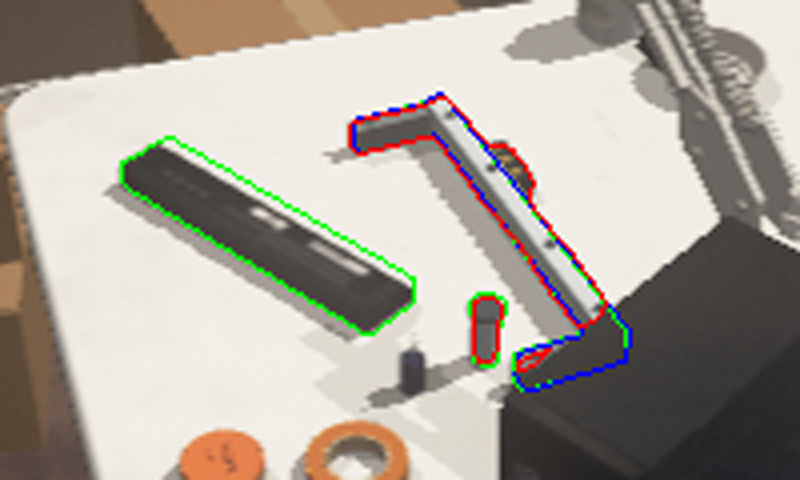

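The bay fits well. The pack fit is off by about 3 px at its rear edge, so I'll refit with a darkness mask.

```bash
cat >> h.py <<'E'
def darkfit(p0,cam='wrist',fn=None,thr=75,dil=12):
    """pack from dark pixels near the prior outline; bay overlay"""
    o=ctrl.get_obs(); im=ctrl.get_image(cam)
    R,t=wristcam(im,o) if cam=='wrist' else (im['R'],im['t'])
    K=im['camera_matrix']; roi=(render(PACK,p0,K,R,t)>.5).astype(np.uint8)
    roi=cv2.dilate(roi,np.ones((2*dil+1,2*dil+1),np.uint8))
    g=im['pixels'].max(2); m=((g<thr)&(roi>0)).astype(np.uint8)
    m=cv2.morphologyEx(m,cv2.MORPH_OPEN,np.ones((3,3),np.uint8))
    n,l,s,_=cv2.connectedComponentsWithStats(m); k=1+np.argmax(s[1:,4]); c,_=cv2.findContours((l==k).astype(np.uint8),0,2)
    m=np.zeros_like(m); cv2.drawContours(m,[cv2.convexHull(np.vstack(c))],-1,1,-1)
    res=fit(PACK,p0,m,K,R,t); print(cam,'pack',res[0].round(3),'deg',np.degrees(res[0][2]).round(1),'resid',res[1:])
    if fn:
        v=cv2.cvtColor(im['pixels'],cv2.COLOR_RGB2BGR); v=cv2.resize(v,(800,600),interpolation=cv2.INTER_CUBIC)
        for parts,p,col in ((PACK,res[0],(0,255,0)),(BAY+POST,BAYP,(255,0,0))):
            e=(render(parts,p,K,R,t)>.5).astype(np.uint8); e=cv2.resize(e,(800,600)); c,_=cv2.findContours(e,0,2); cv2.drawContours(v,c,-1,col,1)
        cv2.imwrite('pics/'+fn,v)
    show(res[0]); return res[0]
BAYP=np.array([625.6,161.2,0.100])
def tobay(x,y):
    c,s=np.cos(BAYP[2]),np.sin(BAYP[2]); d=np.array([x,y])-BAYP[:2]; return np.array([c*d[0]+s*d[1],-s*d[0]+c*d[1]])
def toworld(x,y):
    c,s=np.cos(BAYP[2]),np.sin(BAYP[2]); return BAYP[:2]+[c*x-s*y,s*x+c*y]
def show(p):
    u=np.array([np.cos(p[2]),np.sin(p[2])]); th=p[2]-BAYP[2]+np.pi/2
    a=tobay(*(p[:2]+117.5*u)); b=tobay(*(p[:2]-117.5*u))
    print(' bay: C',tobay(*p[:2]).round(1),'theta',np.degrees(th).round(1),'A',a.round(1),'B',b.round(1))
E
python3 - <<'E'
from h import *
for cam in ['wrist','side']: darkfit([464,206,-1.02],cam,f'd_{cam}.png')
E
```

```text
wrist pack [462.516 205.419  -1.009] deg -57.8 resid (np.float64(752.1058823529411), np.float64(5105.0))
 bay: C [-157.9   60.3] theta 26.5 A [-105.5  -44.9] B [-210.2  165.5]
side pack [424.49  261.557  -1.265] deg -72.5 resid (np.float64(613.5607843137254), np.float64(610.0))
 bay: C [-190.1  119.9] theta 11.8 A [-166.1    4.9] B [-214.1  235. ]
```

View pics/d_wrist.png

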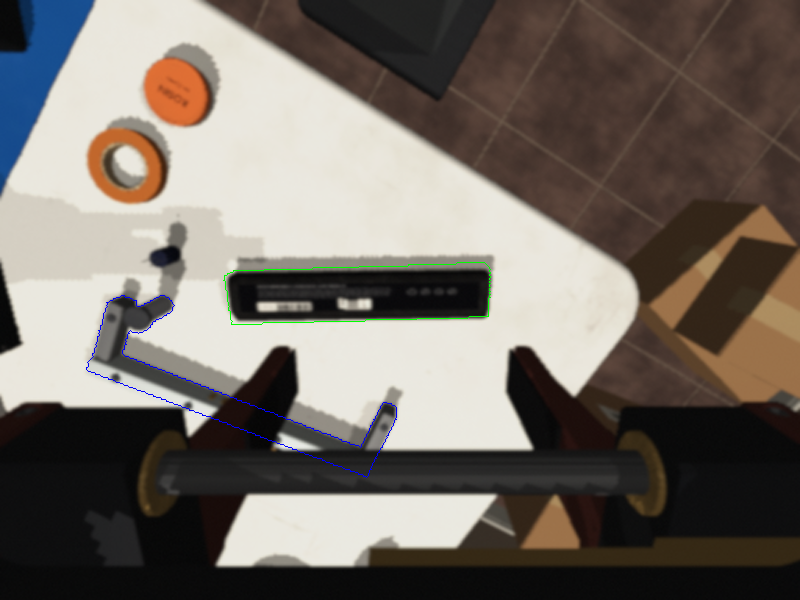

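View pics/d_side.png

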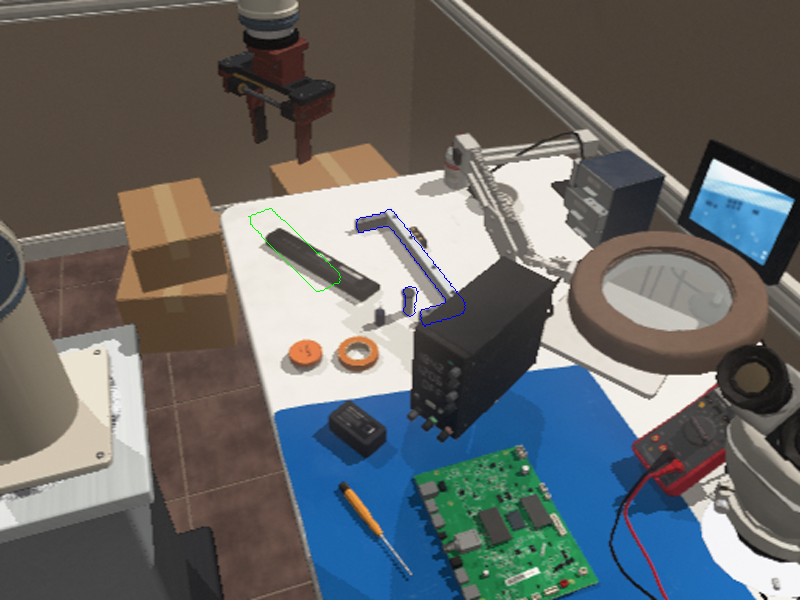

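Run:
```python
from h import *
o=ctrl.get_obs(); im=ctrl.get_image('wrist'); R,t=wristcam(im,o); K=im['camera_matrix']
g=im['pixels'].max(2)
print(g[150:216:2,230]); print(g[185,135:165]); print(g[185,300:330])
for thr in (50,75,100):
    m=(g<thr).astype(np.uint8); n,l,s,_=cv2.connectedComponentsWithStats(m); k=l[185,240]; print(thr,s[k])
    c,_=cv2.findContours((l==k).astype(np.uint8),0,2); h=cv2.convexHull(np.vstack(c)); r=cv2.approxPolyDP(h,3,True)[:,0]; print(r.tolist())
for z in (21,0):
    for uv in r:
        d=R.T@np.linalg.solve(K,[uv[0],uv[1],1]); c0=-R.T@t; print(z,uv,(c0+d*(z-c0[2])/d[2]).round(1))
```

```text
[234 234 234 234 234 234 231 184 146 145 143 114  23  13  19  21  15  28
  41  42  69 198 226 212 104  27  26 141 232 234 235 234 235]
[235 234 234 234 233 228 221 215 211 197 155  89  39  25  25  25  22  18
  12  12  11  11  10  12  10  12  12  12  15  22]
[ 11  13  11  11  12  12  16  21  24  26  27  31  55 117 185 224 231 233
 233 233 234 234 234 234 234 234 234 234 234 234]
50 [ 147  173  166   31 4259]
[[312, 176], [308, 202], [153, 203], [147, 186], [151, 175]]
75 [ 146  172  167   33 4592]
[[312, 175], [309, 202], [154, 204], [148, 197], [146, 183], [152, 174]]
100 [ 146  172  168   33 4786]
[[313, 176], [310, 202], [152, 204], [146, 178], [151, 174], [310, 172]]
21 [313 176] [387.  296.5  21. ]
21 [310 202] [420.6 313.9  21. ]
21 [152 204] [536.7 121.8  21. ]
21 [146 178] [506.  99.  21.]
21 [151 174] [497.3 102.7  21. ]
21 [310 172] [384.4 289.8  21. ]
0 [313 176] [389.  302.9   0. ]
0 [310 202] [424.6 321.3   0. ]
0 [152 204] [547.3 118.    0. ]
0 [146 178] [514.8  94.    0. ]
0 [151 174] [505.7  97.9   0. ]
0 [310 172] [386.2 295.8   0. ]
```

```bash
python3 -c "
from h import *
plan(423,182,6,121.5)"
```

```text
t 3.65 pos [419.1 225.6 222.7] yaw 120.3 tilt 0.0 shift [-0.264 -0.124  1.445] turnz -0.02 F [-0.8  0.4 -0.8] w 87.8
```

Request:
move_arm:
  motion:
    - [[-0.1,-0.06,0.2],[0,0,-0.01]]
    - [[-0.2,-0.12,0.4],[0,0,-0.02]]
    - [[-0.264,-0.124,0.6],[0,0,-0.02]]
    - [[-0.264,-0.124,0.8],[0,0,-0.02]]
    - [[-0.264,-0.124,1.0],[0,0,-0.02]]

```text
t: 4.28
ee_pos: [423.3, 182.0, 71.9]
orientation: [1.536, 2.74, 0.001]
ft_force: [0.6, -0.3, 0.2]
width: 88.3
```

Request:
move_arm:
  motion:
    - [[0,0,0.2],[0,0,0]]
    - [[0,0,0.4],[0,0,0]]
    - [[0,0,0.44],[0,0,0]]
    - [[0,0,0.44],[0,0,0]]
    - [[0,0,0.44],[0,0,0]]

```text
t: 4.9
ee_pos: [423.7, 182.4, 7.7]
orientation: [1.535, 2.74, 0.002]
ft_force: [0.0, -0.1, -0.1]
width: 87.9
```

```bash
python3 -c "
from h import *
plan(423,182,6,121.5)
snap('wrist','w2.png'); snap('side','s2.png')"
```

```text
t 4.9 pos [423.7 182.4   7.7] yaw 121.5 tilt 0.1 shift [ 0.    -0.005  0.011] turnz -0.0 F [ 0.  -0.1 -0.1] w 87.9
```

View pics/w2.png

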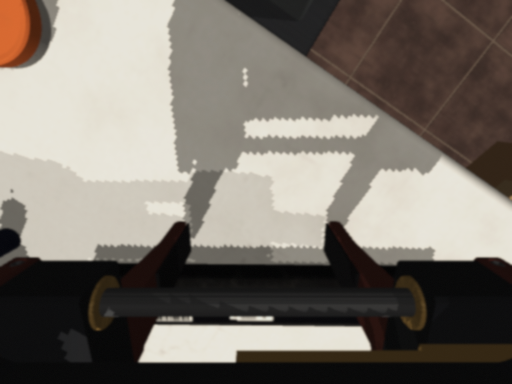

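View pics/s2.png

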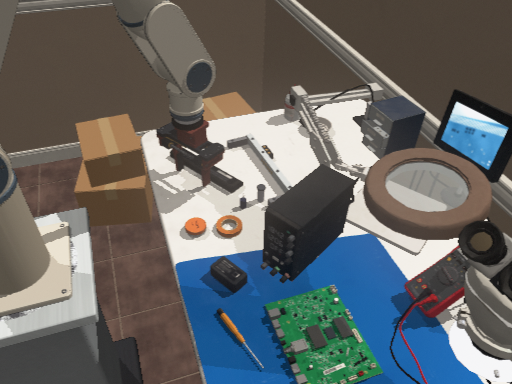

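The fingertips are on the table in front of the pack, clear of it, and the pack's front edge is at row ~262. Next I push along tool +y.

Request:
move_arm:
  motion:
    - [[0,0.04,0.01],[0,0,0]]
    - [[0,0.08,0.01],[0,0,0]]
    - [[0,0.12,0.01],[0,0,0]]
    - [[0,0.16,0.01],[0,0,0]]
    - [[0,0.2,0.01],[0,0,0]]

```text
t: 5.62
ee_pos: [448.5, 197.8, 5.0]
orientation: [-1.535, -2.74, 0.001]
ft_force: [-1.2, -1.2, 0.0]
width: 87.9
```

Request:
move_arm:
  motion:
    - [[0,0.04,0],[0,0,0]]
    - [[0,0.08,0],[0,0,0]]
    - [[0,0.12,0],[0,0,0]]
    - [[0,0.15,0],[0,0,0]]
    - [[0,0.16,0],[0,0,0]]

```text
t: 6.25
ee_pos: [469.2, 210.4, 5.2]
orientation: [-1.535, -2.741, 0.0]
ft_force: [-1.9, -2.5, 3.3]
width: 88.2
```

```bash
python3 -c "
from h import *
plan(423,182,6,121.5)
for c in ['scene','side']:
  snap(c,c+'3.png')
  for n in ['battery_pack','pack_end_a']:
    r=ctrl.pinpoint(c,n); print(c,n,[(np.array(x['location']).round(1),round(x['p'],2)) for x in r[:2]])
v=cv2.imread('pics/side3.png')[100:240,130:330]; cv2.imwrite('pics/side3z.png',cv2.resize(v,None,fx=4,fy=4,interpolation=2))
"
```

```text
t 6.25 pos [469.2 210.4   5.2] yaw 121.5 tilt 0.01 shift [-0.    -0.362 -0.005] turnz -0.0 F [-1.9 -2.5  3.3] w 88.2
scene battery_pack [(array([500.1, 230. ,   0.6]), 0.65), (array([ 4.662e+02, -1.860e+01, -3.000e-01]), 0.57)]
scene pack_end_a [(array([439.1, 325.8,  -0.5]), 0.89), (array([560.6, 124.5,   6. ]), 0.68)]
side battery_pack [(array([495.7, 227. ,  -1.7]), 0.71), (array([518.6,  38.5,  -1.3]), 0.58)]
side pack_end_a [(array([558.3, 132. ,   0.8]), 0.95), (array([438.9, 329.8,  -6.5]), 0.74)]
```

View pics/side3z.png

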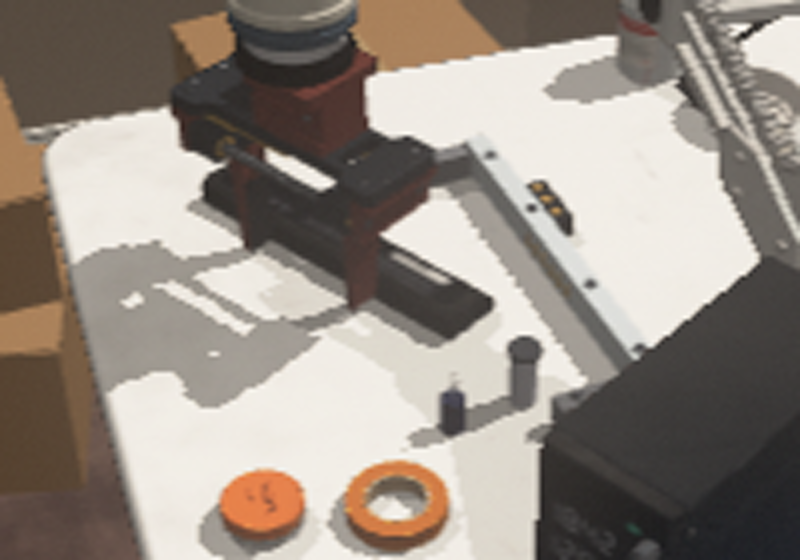

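Contact is good, since TCP to pack centre measures 33.8 mm across. I need about 5 mm more along the normal. Then I retreat, lift, and go around to end b.

Request:
move_arm:
  motion:
    - [[0,0.017,0],[0,0,0]]
    - [[0,0.034,0],[0,0,0]]
    - [[0,0.034,0],[0,0,0]]
    - [[0,-0.05,0],[0,0,0]]
    - [[0,-0.15,0],[0,0,0]]

```text
t: 7.18
ee_pos: [449.2, 198.2, 5.2]
orientation: [1.535, 2.741, 0.001]
ft_force: [-0.3, -0.2, -0.6]
width: 87.9
```

Request:
move_arm:
  motion:
    - [[0,0,-0.2],[0,0,0]]
    - [[0,0,-0.5],[0,0,0]]
    - [[0,0,-0.9],[0,0,0]]
    - [[0,0,-1.0],[0,0,0]]
    - [[0,0,-1.0],[0,0,0]]

```text
t: 7.8
ee_pos: [449.7, 198.4, 155.7]
orientation: [1.535, 2.74, 0.002]
ft_force: [-0.5, 0.6, -0.7]
width: 87.9
```

```bash
python3 -c "
from h import *
plan(438,340,155,31.5)
darkfit([502,230,np.radians(-58.5)],'wrist','d4.png',thr=60)
for n in ['battery_pack','pack_end_a','post']:
    r=ctrl.pinpoint('wrist',n); print(n,[(np.array(x['location']).round(1),round(x['p'],2)) for x in r[:2]])
"
```

```text
t 7.8 pos [449.7 198.4 155.7] yaw 121.5 tilt 0.11 shift [0.846 0.426 0.005] turnz 1.5 F [-0.5  0.6 -0.7] w 87.9
wrist pack [509.949 235.254  -1.01 ] deg -57.9 resid (np.float64(2447.521568627451), np.float64(10521.0))
 bay: C [-107.7   85.2] theta 26.4 A [-55.4 -20. ] B [-160.   190.5]
battery_pack [(array([502.8, 231.2,   2.3]), 0.98), (array([629.8,  33.9,  -0.8]), 0.74)]
pack_end_a [(array([443. , 327.9,   1.7]), 0.94), (array([563.7, 128.8,   1.8]), 0.7)]
post [(array([ 5.692e+02,  5.240e+01, -3.000e-01]), 0.94)]
```

View pics/d4.png

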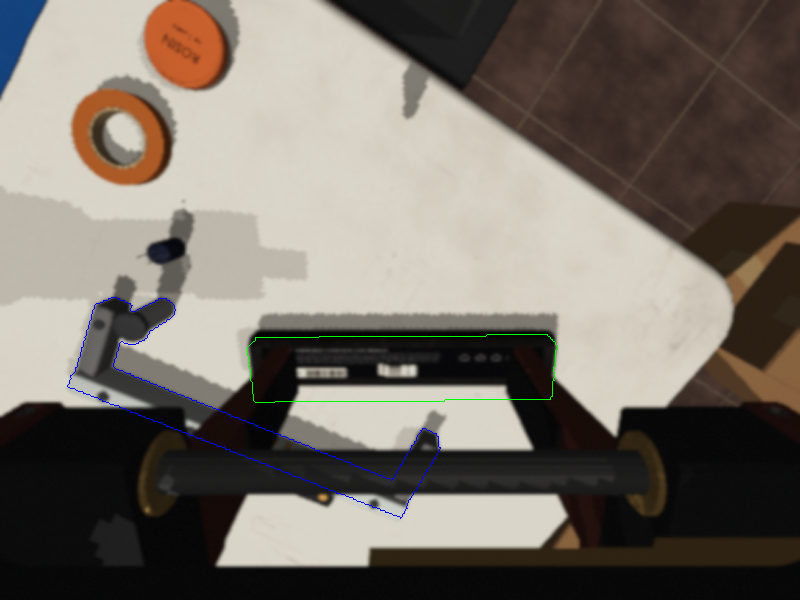

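The post matches the bay fit at (569,52), and the pack is at (502.5,231), −58.6°. That leaves about 5 mm clearance each side in the post gap. I'm going around to end b.

Request:
move_arm:
  gripper: 0.23
  motion:
    - [[0.09,0.04,0],[0,0,0.16]]
    - [[0.18,0.08,0],[0,0,0.32]]
    - [[0.27,0.12,0],[0,0,0.48]]
    - [[0.36,0.16,0],[0,0,0.64]]
    - [[0.45,0.2,0],[0,0,0.8]]

```text
t: 8.62
ee_pos: [439.3, 271.8, 153.4]
orientation: [-2.522, -1.872, 0.005]
ft_force: [1.0, -0.6, -0.1]
width: 41.0
```

```bash
python3 -c "
from h import *
plan(429.5,350,30,31.4)
"
```

```text
t 8.62 pos [439.3 271.8 153.4] yaw 73.2 tilt 0.18 shift [ 0.482 -0.212  0.822] turnz 0.696 F [ 1.  -0.6 -0.1] w 41.0
```

Request:
move_arm:
  motion:
    - [[0.1,-0.04,0],[0,0,0.14]]
    - [[0.2,-0.09,0],[0,0,0.28]]
    - [[0.3,-0.13,0],[0,0,0.42]]
    - [[0.4,-0.17,0],[0,0,0.56]]
    - [[0.48,-0.21,0],[0,0,0.7]]

```text
t: 9.25
ee_pos: [429.6, 349.8, 153.3]
orientation: [3.025, 0.845, -0.004]
ft_force: [-0.1, -0.2, 0.3]
width: 20.4
```

```bash
python3 -c "
from h import *
plan(429.5,350,6,31.4)
snap('wrist','w5.png')
for n in ['battery_pack','pack_end_a','post']:
    r=ctrl.pinpoint('wrist',n); print(n,[(np.array(x['location']).round(1),round(x['p'],2)) for x in r[:2]])
"
```

```text
t 9.25 pos [429.6 349.8 153.3] yaw 31.2 tilt 0.18 shift [ 0.003 -0.002  0.982] turnz -0.003 F [-0.1 -0.2  0.3] w 20.4
battery_pack [(array([505.1, 232.8,   1.3]), 0.81)]
pack_end_a [(array([444.6, 327. ,  -0.6]), 0.69), (array([562.9, 132.4,  -1.2]), 0.61)]
post []
```

View pics/w5.png

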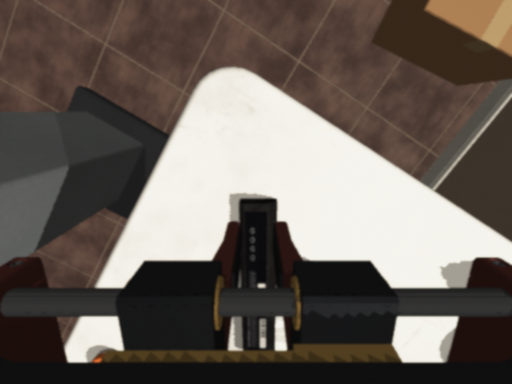

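```bash
python3 -c "
from h import *
o=ctrl.get_obs(); im=ctrl.get_image('wrist'); R,t=wristcam(im,o); K=im['camera_matrix']
for uv in ([239,199],[276,199]):
  for z in (21,10):
    d=R.T@np.linalg.solve(K,[uv[0],uv[1],1]); c0=-R.T@t; print(z,uv,(c0+d*(z-c0[2])/d[2]).round(1))
"
```

```text
21 [239, 199] [422.5 324.1  21. ]
10 [239, 199] [423.8 320.7  10. ]
21 [276, 199] [458.6 346.5  21. ]
10 [276, 199] [461.2 343.9  10. ]
```

The end-b face centre measures (441,334) and the gripper is centred on it with ~9 mm clearance. Descending.

Request:
move_arm:
  motion:
    - [[0,-0.02,0.25],[0,0,0]]
    - [[0,-0.02,0.5],[0,0,0]]
    - [[0,-0.02,0.75],[0,0,0]]
    - [[0,-0.02,0.97],[0,0,0]]
    - [[0,-0.02,0.97],[0,0,0]]

```text
t: 10.12
ee_pos: [427.3, 350.4, 7.5]
orientation: [3.021, 0.853, -0.008]
ft_force: [0.5, 0.2, -0.2]
width: 20.4
```

```bash
python3 -c "
from h import *
plan(429.5,350,6,31.4)
snap('side','s6.png')
v=cv2.imread('pics/s6.png')[100:240,130:330]; cv2.imwrite('pics/s6z.png',cv2.resize(v,None,fx=4,fy=4,interpolation=2))
"
```

```text
t 10.12 pos [427.3 350.4   7.5] yaw 31.5 tilt 0.31 shift [0.011 0.01  0.01 ] turnz 0.002 F [ 0.5  0.2 -0.2] w 20.4
```

View pics/s6z.png

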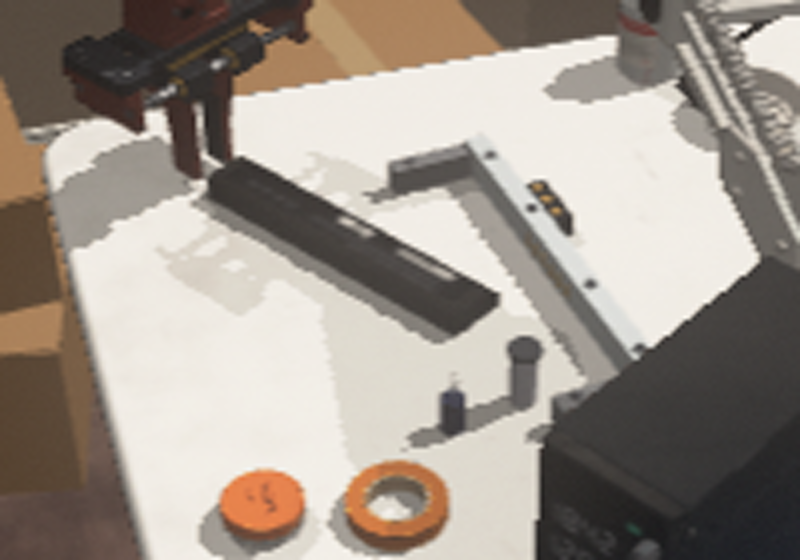

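Request:
move_arm:
  motion:
    - [[0.012,0.04,0.01],[0,0,0]]
    - [[0.012,0.08,0.01],[0,0,0]]
    - [[0.012,0.12,0.01],[0,0,0]]
    - [[0.012,0.16,0.01],[0,0,0]]
    - [[0.012,0.2,0.01],[0,0,0]]

```text
t: 10.8
ee_pos: [446.4, 327.6, 8.5]
orientation: [-3.023, -0.852, -0.001]
ft_force: [-1.8, 2.8, 0.4]
width: 20.1
```

Request:
move_arm:
  motion:
    - [[0,0.04,0],[0,0,0]]
    - [[0,0.08,0],[0,0,0]]
    - [[0,0.12,0],[0,0,0]]
    - [[0,0.16,0],[0,0,0]]
    - [[0,0.18,0],[0,0,0]]

```text
t: 11.42
ee_pos: [460.3, 304.2, 8.1]
orientation: [3.024, 0.852, -0.0]
ft_force: [-1.5, 2.2, 2.7]
width: 19.9
```

```bash
python3 -c "
from h import *
plan(429.5,350,6,31.4)
snap('side','s7.png')
for c in ['scene','side']:
  if c=='scene': snap(c,'sc7.png')
  for n in ['battery_pack','pack_end_a']:
    r=ctrl.pinpoint(c,n); print(c,n,[(np.array(x['location']).round(1),tobay(*x['location'][:2]).round(1),round(x['p'],2)) for x in r[:2]])
v=cv2.imread('pics/s7.png')[100:240,130:330]; cv2.imwrite('pics/s7z.png',cv2.resize(v,None,fx=4,fy=4,interpolation=2))
"
```

```text
t 11.43 pos [460.3 304.2   8.1] yaw 31.5 tilt 0.01 shift [-0.016 -0.367  0.014] turnz 0.001 F [-1.5  2.2  2.7] w 19.9
scene battery_pack [(array([524.8, 190.2,   1.2]), array([-97.4,  38.9]), 0.76), (array([623.2, 161.5,   3.3]), array([-2.4,  0.5]), 0.69)]
scene pack_end_a [(array([463.7, 288.3,  -2. ]), array([-148.4,  142.6]), 0.66), (array([590.4,  88.6,   2.9]), array([-42.3, -68.7]), 0.62)]
side battery_pack [(array([523.7, 194.2,  -1.1]), array([-98.1,  43. ]), 0.72), (array([466.9, 293.7,  -2.6]), array([-144.7,  147.7]), 0.31)]
side pack_end_a [(array([466.3, 295.8,  -4.8]), array([-145.1,  149.8]), 0.75), (array([589.1,  97.6,   2.7]), array([-42.7, -59.6]), 0.74)]
```

View pics/s7z.png

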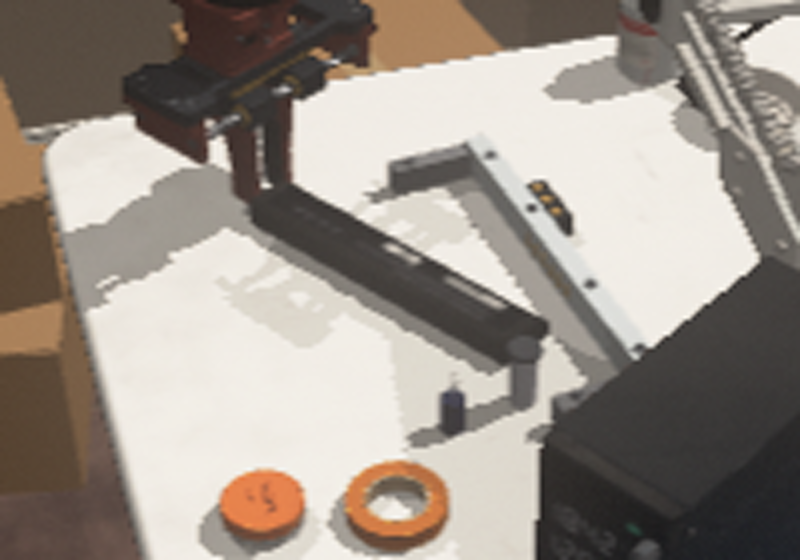

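Still on line: C·n gives about 5 mm clearance at the post. Continuing the insertion.

Request:
move_arm:
  motion:
    - [[0,0.04,0],[0,0,0]]
    - [[0,0.08,0],[0,0,0]]
    - [[0,0.12,0],[0,0,0]]
    - [[0,0.16,0],[0,0,0]]
    - [[0,0.19,0],[0,0,0]]

```text
t: 12.35
ee_pos: [475.3, 279.9, 8.2]
orientation: [3.024, 0.852, -0.0]
ft_force: [-1.2, 0.9, -1.2]
width: 19.9
```

```bash
python3 -c "
from h import *
plan(429.5,350,6,31.4)
snap('side','s8.png')
for c in ['scene','side']:
  if c=='scene': snap(c,'sc8.png')
  for n in ['battery_pack','pack_end_a']:
    r=ctrl.pinpoint(c,n); print(c,n,[(tobay(*x['location'][:2]).round(1),round(x['p'],2)) for x in r[:2]])
v=cv2.imread('pics/s8.png')[100:240,130:330]; cv2.imwrite('pics/s8z.png',cv2.resize(v,None,fx=4,fy=4,interpolation=2))
"
```

```text
t 12.35 pos [475.3 279.9   8.2] yaw 31.5 tilt 0.0 shift [-0.016 -0.558  0.014] turnz 0.001 F [-1.2  0.9 -1.2] w 19.9
scene battery_pack [(array([-86.4,  15. ]), 0.61)]
scene pack_end_a [(array([-136.3,  119. ]), 0.74), (array([-31.4, -90.9]), 0.73)]
side battery_pack [(array([-88.4,  11.8]), 0.87)]
side pack_end_a [(array([-33.5, -85.6]), 0.63), (array([-134.3,  124.7]), 0.61)]
```

View pics/s8z.png

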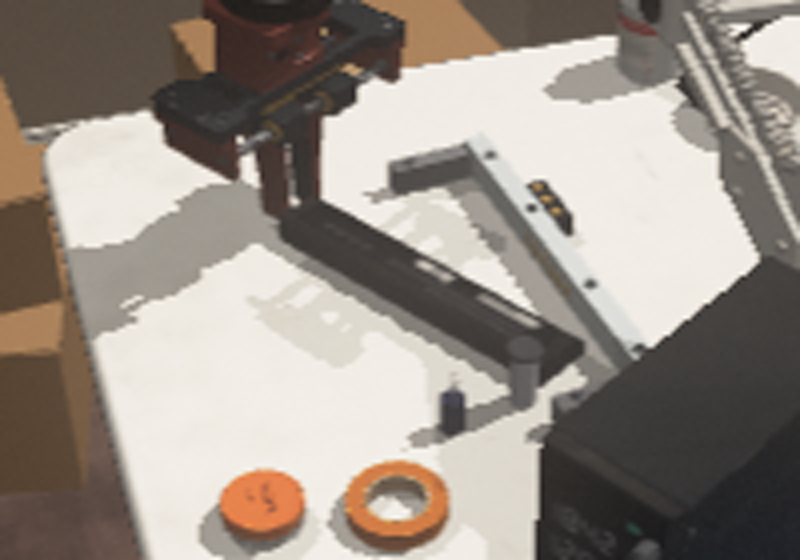

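Request:
move_arm:
  motion:
    - [[0,0.03,0],[0,0,0]]
    - [[0,0.06,0],[0,0,0]]
    - [[0,0.09,0],[0,0,0]]
    - [[0,0.12,0],[0,0,0]]
    - [[0,0.12,0],[0,0,0]]

```text
t: 13.28
ee_pos: [484.7, 264.5, 8.2]
orientation: [3.024, 0.852, 0.0]
ft_force: [0.1, -0.5, 0.3]
width: 20.2
```

```bash
python3 -c "
from h import *
plan(429.5,350,6,31.4)
snap('side','s9.png')
for c in ['scene','side','wrist']:
  if c!='side': snap(c,'%s9.png'%c)
  for n in ['battery_pack','pack_end_a']:
    r=ctrl.pinpoint(c,n); print(c,n,[(tobay(*x['location'][:2]).round(1),round(x['p'],2)) for x in r[:2]])
v=cv2.imread('pics/s9.png')[100:240,130:330]; cv2.imwrite('pics/s9z.png',cv2.resize(v,None,fx=4,fy=4,interpolation=2))
"
```

```text
t 13.28 pos [484.7 264.5   8.2] yaw 31.5 tilt 0.02 shift [-0.017 -0.678  0.014] turnz 0.001 F [ 0.1 -0.5  0.3] w 20.2
scene battery_pack [(array([-77.5,  -1.2]), 0.81), (array([ -23. , -109.6]), 0.6)]
scene pack_end_a [(array([ -22.6, -110.3]), 0.93), (array([-127.6,  103.4]), 0.88)]
side battery_pack [(array([-78.1,  -1.1]), 0.68), (array([  -1.1, -129.7]), 0.49)]
side pack_end_a [(array([-127.2,  106.1]), 0.73), (array([ -22.3, -103.5]), 0.61)]
wrist battery_pack []
wrist pack_end_a [(array([-123.4,  103.8]), 0.76)]
```

View pics/s9z.png

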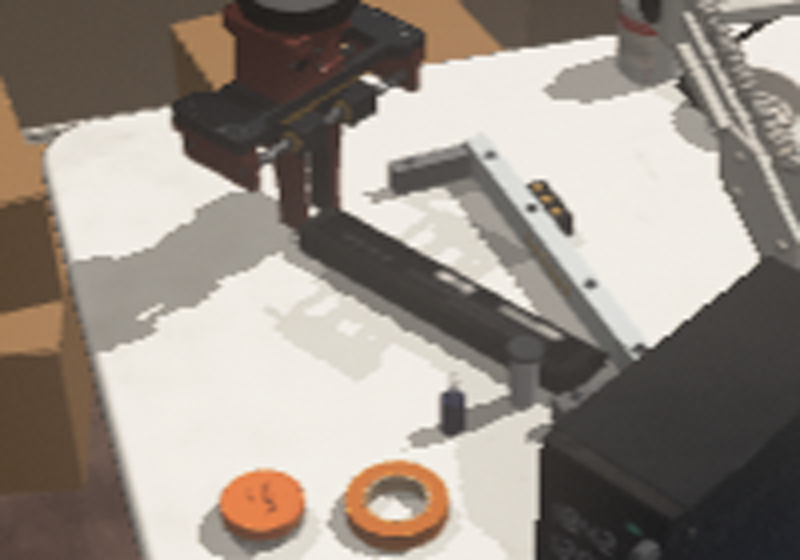

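End a is in behind the post at bay ≈(−22,−107) with the pack still at ~25°, so checkpoint 1 is met. I'll retreat and reposition in front of the pack, fingers open, for the controlled swing.

Request:
move_arm:
  motion:
    - [[0,-0.05,0],[0,0,0]]
    - [[0,-0.15,0],[0,0,0]]
    - [[0,-0.15,-0.3],[0,0,0]]
    - [[0,-0.15,-0.6],[0,0,-0.1]]
    - [[0,-0.15,-0.6],[0,0,-0.26]]

```text
t: 14.35
ee_pos: [474.2, 286.4, 101.6]
orientation: [-2.876, -1.263, -0.01]
ft_force: [-0.4, 0.1, 0.2]
width: 20.0
```

```bash
cat >> h.py <<'E'
def swing_tcp(C,th,off=50,gap=33.5):
    """C bay, th deg -> TCP world xy, yaw deg"""
    t=np.radians(th); u=np.array([np.sin(t),-np.cos(t)]); n=np.array([np.cos(t),np.sin(t)])
    p=np.array(C)-off*u-gap*n; return toworld(*p), np.degrees(BAYP[2])+90+th
E
python3 -c "
from h import *
p,y=swing_tcp((-78,0),25.5,50,33.5+14); print(p,y)
plan(p[0],p[1],6,y)
"
```

```text
[481.44915537 171.54057559] 121.22957795130823
t 14.35 pos [474.2 286.4 101.6] yaw 47.4 tilt 0.37 shift [-0.535  0.552  0.635] turnz -1.23 F [-0.4  0.1  0.2] w 20.0
```

Request:
move_arm:
  gripper: 1.0
  motion:
    - [[-0.11,0.11,0],[0,0,-0.16]]
    - [[-0.22,0.22,0],[0,0,-0.32]]
    - [[-0.33,0.33,0],[0,0,-0.48]]
    - [[-0.44,0.44,0],[0,0,-0.64]]
    - [[-0.53,0.55,0],[0,0,-0.8]]

```text
t: 14.98
ee_pos: [478.4, 169.9, 98.2]
orientation: [-2.113, -2.324, 0.0]
ft_force: [0.2, -0.0, -0.3]
width: 66.6
```

```bash
python3 -c "
from h import *
plan(481.5,171.5,6,121.2)
snap('wrist','w10.png')
for n in ['battery_pack','pack_end_a','post','right_stop']:
    r=ctrl.pinpoint('wrist',n); print(n,[(tobay(*x['location'][:2]).round(1),round(x['p'],2)) for x in r[:2]])
"
```

```text
t 14.97 pos [478.4 169.9  98.2] yaw 95.4 tilt 0.01 shift [0.009 0.022 0.615] turnz -0.429 F [ 0.2 -0.  -0.3] w 66.6
battery_pack [(array([-74.6,   0.1]), 0.69), (array([-4.4, -1.9]), 0.5)]
pack_end_a [(array([-125.6,  101.3]), 0.63)]
post [(array([ -66.6, -106.5]), 0.69)]
right_stop []
```

View pics/w10.png

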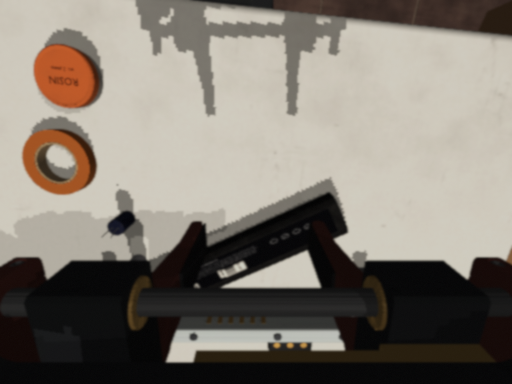

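Request:
move_arm:
  motion:
    - [[0.009,0,0],[0,0,-0.16]]
    - [[0.009,0,0],[0,0,-0.32]]
    - [[0.009,0,0.1],[0,0,-0.43]]
    - [[0.009,0,0.35],[0,0,-0.43]]
    - [[0.009,0,0.6],[0,0,-0.43]]

```text
t: 15.85
ee_pos: [479.2, 172.5, 7.6]
orientation: [1.551, 2.731, 0.002]
ft_force: [-0.1, 0.6, -0.3]
width: 87.9
```

```bash
python3 -c "
from h import *
print(ctrl.get_obs()['t'])
plan(481.5,171.5,6,121.2)
o=ctrl.get_obs(); R=Ro.from_rotvec(o['orientation']).as_matrix(); y0=np.degrees(np.arctan2(R[1,0],R[0,0]))
for th in (25.5,22,18.5,15,11.5,8,4.5,1.5,0):
    t=np.radians(th); n=np.array([np.cos(t),np.sin(t)]); Cx=(-67*n[0]-104*n[1]+36.6)/n[0]
    p,y=swing_tcp((Cx,0),th); s=R.T@(np.r_[p,6]-o['ee_pos'])/150; print(th,round(Cx,1),p.round(1),s.round(3),round(-wrap(y-y0)/60,3))
snap('side','s11.png')
v=cv2.imread('pics/s11.png')[100:240,130:330]; cv2.imwrite('pics/s11z.png',cv2.resize(v,None,fx=4,fy=4,interpolation=2))
"
```

```text
15.85
t 15.85 pos [479.2 172.5   7.6] yaw 120.8 tilt 0.1 shift [-0.013  0.01   0.011] turnz -0.007 F [-0.1  0.6 -0.3] w 87.9
25.5 -76.1 [495.4 179. ] [-0.018  0.114  0.011] -0.007
22 -69.5 [503.5 182.9] [-0.023  0.174  0.011] 0.051
18.5 -63.2 [511.6 186.7] [-0.029  0.234  0.011] 0.11
15 -57.0 [519.9 190.4] [-0.036  0.294  0.011] 0.168
11.5 -50.8 [528.2 194. ] [-0.044  0.354  0.011] 0.226
8 -44.7 [536.8 197.4] [-0.054  0.414  0.011] 0.285
4.5 -38.5 [545.5 200.6] [-0.065  0.475  0.011] 0.343
1.5 -33.1 [553.1 203.3] [-0.076  0.528  0.011] 0.393
0 -30.4 [557.  204.6] [-0.082  0.555  0.011] 0.418
```

View pics/s11z.png

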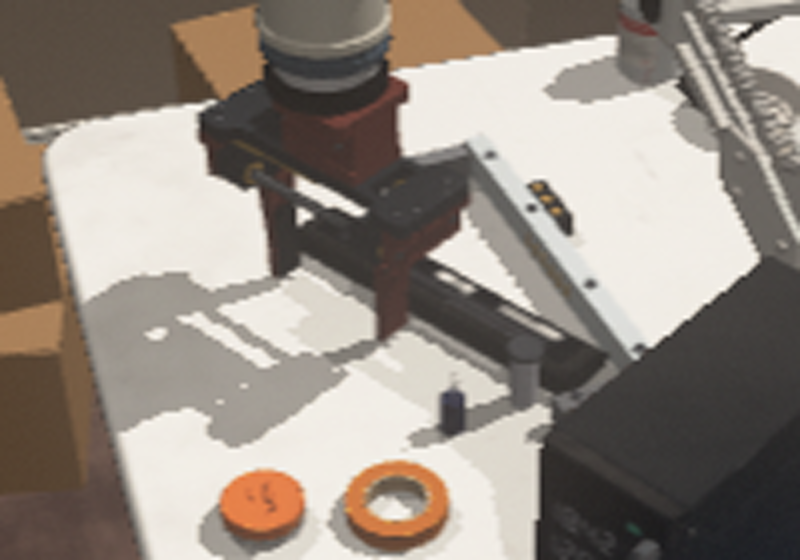

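Fingers are in front of the pack's b half. Starting the controlled swing.

Request:
move_arm:
  motion:
    - [[-0.008,0.05,0.01],[0,0,-0.007]]
    - [[-0.018,0.11,0.01],[0,0,-0.005]]
    - [[-0.022,0.15,0.01],[0,0,0.03]]
    - [[-0.025,0.19,0.01],[0,0,0.07]]
    - [[-0.029,0.234,0.01],[0,0,0.11]]

```text
t: 16.52
ee_pos: [512.7, 186.1, 8.4]
orientation: [1.706, 2.636, 0.003]
ft_force: [-1.5, -1.3, -0.7]
width: 87.9
```

```bash
cat > sw.py <<'E'
from h import *
import sys
plan(481.5,171.5,6,121.2)
o=ctrl.get_obs(); R=Ro.from_rotvec(o['orientation']).as_matrix(); y0=np.degrees(np.arctan2(R[1,0],R[0,0]))
for th in (22,18.5,15,11.5,8,4.5,1.5,0):
    t=np.radians(th); n=np.array([np.cos(t),np.sin(t)]); Cx=(-67*n[0]-104*n[1]+36.6)/n[0]
    p,y=swing_tcp((Cx,0),th); s=R.T@(np.r_[p,6]-o['ee_pos'])/150; print(th,round(Cx,1),p.round(1),s.round(3),round(-wrap(y-y0)/60,3))
k=sys.argv[1]
for c in ['scene','side']:
  snap(c,c+k+'.png')
  for n in ['battery_pack','pack_end_a']:
    r=ctrl.pinpoint(c,n); print(c,n,[(tobay(*x['location'][:2]).round(1),round(x['p'],2)) for x in r[:2]])
v=cv2.imread('pics/side%s.png'%k)[100:240,130:330]; cv2.imwrite('pics/s%sz.png'%k,cv2.resize(v,None,fx=4,fy=4,interpolation=2))
E
python3 sw.py 12
```

```text
t 16.52 pos [512.7 186.1   8.4] yaw 114.2 tilt 0.13 shift [-0.004 -0.229  0.015] turnz -0.117 F [-1.5 -1.3 -0.7] w 87.9
22 -69.5 [503.5 182.9] [ 0.006 -0.065  0.016] -0.059
18.5 -63.2 [511.6 186.7] [ 0.006 -0.005  0.016] -0.001
15 -57.0 [519.9 190.4] [0.006 0.056 0.016] 0.057
11.5 -50.8 [528.2 194. ] [0.005 0.116 0.016] 0.116
8 -44.7 [536.8 197.4] [0.002 0.177 0.016] 0.174
4.5 -38.5 [545.5 200.6] [-0.002  0.239  0.016] 0.232
1.5 -33.1 [553.1 203.3] [-0.006  0.293  0.017] 0.282
0 -30.4 [557.  204.6] [-0.009  0.32   0.017] 0.307
scene battery_pack [(array([-63.9,  -1.6]), 0.65)]
scene pack_end_a [(array([ -22.3, -113.2]), 0.9), (array([-100.5,  107.6]), 0.65)]
side battery_pack [(array([-61.8,  -1.3]), 0.94)]
side pack_end_a [(array([-94.2, 113.9]), 0.89), (array([ -26. , -106.9]), 0.78)]
```

View pics/s12z.png

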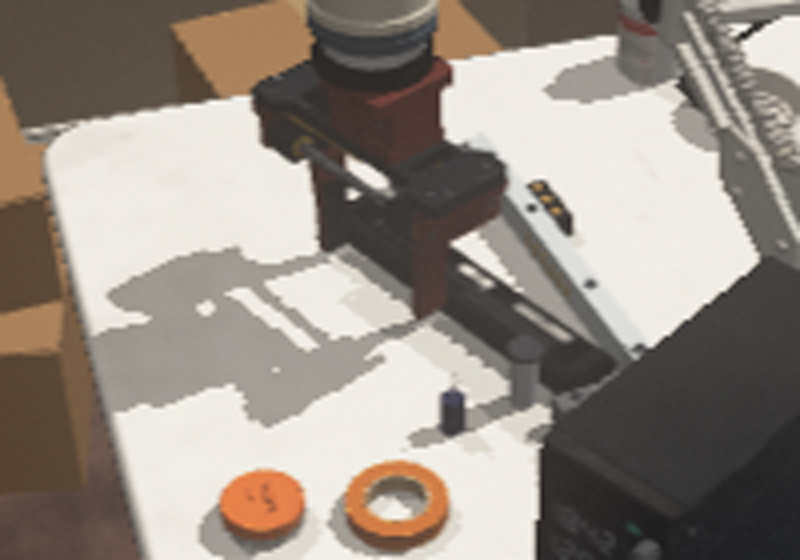

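The swing tracks the plan, with C at bay (−63,−1.5). Continuing.

Request:
move_arm:
  motion:
    - [[0.006,0.04,0.012],[0,0,0.04]]
    - [[0.006,0.08,0.012],[0,0,0.08]]
    - [[0.005,0.12,0.012],[0,0,0.12]]
    - [[0.003,0.16,0.012],[0,0,0.157]]
    - [[0.0,0.2,0.012],[0,0,0.195]]

```text
t: 17.45
ee_pos: [537.8, 197.6, 5.0]
orientation: [-1.965, -2.45, 0.002]
ft_force: [-1.7, -0.3, 2.4]
width: 87.6
```

```bash
python3 sw.py 13
```

```text
t 17.45 pos [537.8 197.6   5. ] yaw 102.5 tilt 0.09 shift [-0.088 -0.404 -0.006] turnz -0.311 F [-1.7 -0.3  2.4] w 87.6
22 -69.5 [503.5 182.9] [-0.046 -0.245 -0.006] -0.253
18.5 -63.2 [511.6 186.7] [-0.033 -0.186 -0.006] -0.195
15 -57.0 [519.9 190.4] [-0.021 -0.127 -0.007] -0.137
11.5 -50.8 [528.2 194. ] [-0.01  -0.068 -0.007] -0.078
8 -44.7 [536.8 197.4] [ 0.    -0.007 -0.007] -0.02
4.5 -38.5 [545.5 200.6] [ 0.009  0.054 -0.007] 0.038
1.5 -33.1 [553.1 203.3] [ 0.015  0.108 -0.007] 0.088
0 -30.4 [557.  204.6] [ 0.018  0.135 -0.007] 0.113
scene battery_pack [(array([-42.6,  -0.8]), 0.86), (array([-265.4, -433.2]), 0.51)]
scene pack_end_a [(array([-59.6, 116.1]), 0.97), (array([ -27.6, -120.4]), 0.59)]
side battery_pack [(array([-43.3,  -1.9]), 0.75)]
side pack_end_a [(array([-52.7, 118.6]), 0.96), (array([ -26.5, -113.6]), 0.88)]
```

View pics/s13z.png

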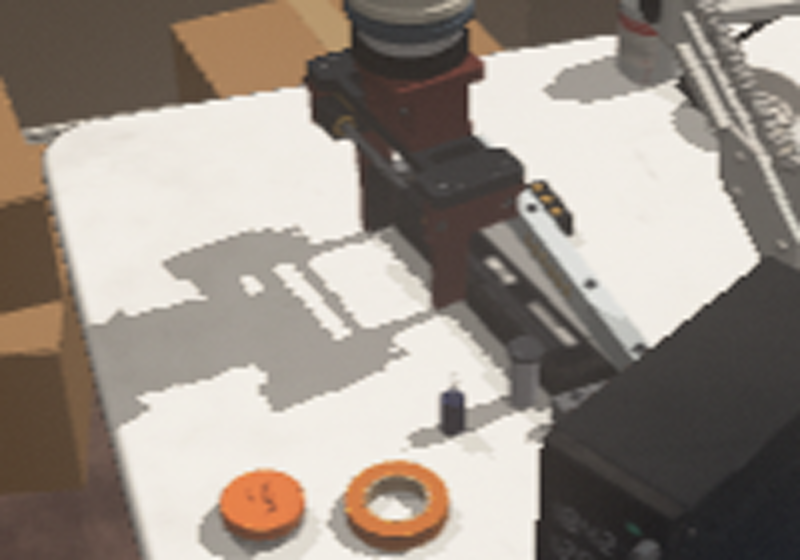

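Request:
move_arm:
  motion:
    - [[0.004,0.03,0],[0,0,0.02]]
    - [[0.008,0.06,0],[0,0,0.045]]
    - [[0.012,0.09,0],[0,0,0.07]]
    - [[0.015,0.12,0],[0,0,0.1]]
    - [[0.018,0.14,0],[0,0,0.113]]

```text
t: 18.38
ee_pos: [558.6, 205.0, 4.8]
orientation: [-2.107, -2.33, 0.0]
ft_force: [-2.7, -1.8, 1.4]
width: 87.9
```

```bash
python3 sw.py 14; python3 -c "
from h import *
p,y=swing_tcp((-23,0),0,5,33.5); plan(*p,6,y)"
```

```text
t 18.38 pos [558.6 205.    4.8] yaw 95.7 tilt 0.02 shift [-0.171 -0.534 -0.008] turnz -0.424 F [-2.7 -1.8  1.4] w 87.9
22 -69.5 [503.5 182.9] [-0.11  -0.381 -0.008] -0.367
18.5 -63.2 [511.6 186.7] [-0.09  -0.324 -0.008] -0.308
15 -57.0 [519.9 190.4] [-0.071 -0.267 -0.008] -0.25
11.5 -50.8 [528.2 194. ] [-0.053 -0.209 -0.008] -0.192
8 -44.7 [536.8 197.4] [-0.036 -0.15  -0.008] -0.133
4.5 -38.5 [545.5 200.6] [-0.02  -0.09  -0.008] -0.075
1.5 -33.1 [553.1 203.3] [-0.008 -0.038 -0.008] -0.025
0 -30.4 [557.  204.6] [-0.002 -0.011 -0.008] 0.0
scene battery_pack [(array([-30.4,  -0.5]), 0.63), (array([-122. , -109.1]), 0.23)]
scene pack_end_a [(array([ -26.3, -118.5]), 0.73), (array([-28.5, 115.4]), 0.72)]
side battery_pack [(array([-28.7,  -1.2]), 0.61)]
side pack_end_a [(array([ -26.4, -111.1]), 0.94), (array([-123.5, -109.6]), 0.22)]
t 18.68 pos [558.8 205.    5. ] yaw 95.8 tilt 0.04 shift [-0.302  0.037 -0.007] turnz 0.001 F [ 0.2 -0.6  0.1] w 87.9
```

View pics/s14z.png

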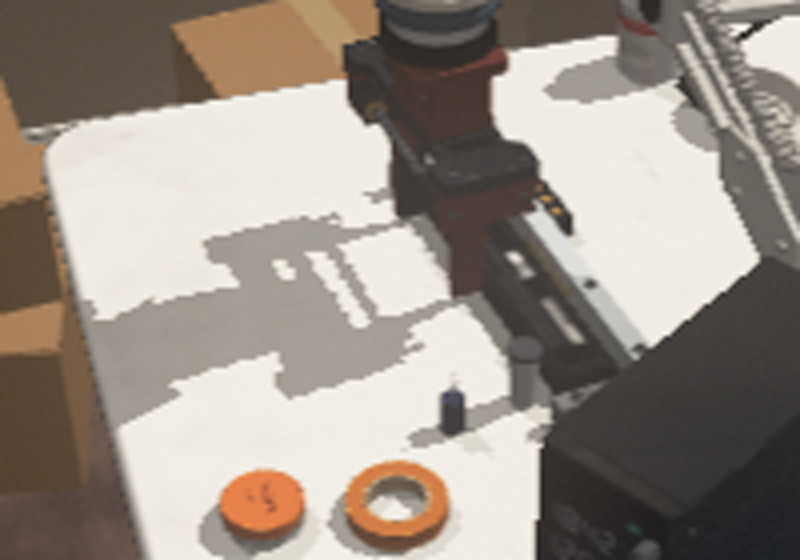

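The pack is parallel to the rail, ~6 mm short of it. I back off, re-centre, and press it home with both fingertips.

Request:
move_arm:
  motion:
    - [[0,-0.04,0],[0,0,0]]
    - [[0,-0.07,0],[0,0,0]]
    - [[-0.1,-0.07,0],[0,0,0]]
    - [[-0.2,-0.07,0],[0,0,0]]
    - [[-0.3,-0.07,0],[0,0,0]]

```text
t: 19.3
ee_pos: [552.8, 157.7, 4.9]
orientation: [2.107, 2.33, 0.0]
ft_force: [-0.3, 0.1, 0.5]
width: 87.4
```

Request:
move_arm:
  motion:
    - [[0,0.02,0],[0,0,0]]
    - [[0,0.05,0],[0,0,0]]
    - [[0,0.07,0],[0,0,0]]
    - [[0,0.09,0],[0,0,0]]
    - [[0,0.1,0],[0,0,0]]

```text
t: 19.92
ee_pos: [565.0, 160.7, 4.5]
orientation: [-2.104, -2.328, 0.007]
ft_force: [-9.6, 0.1, 6.7]
width: 87.9
```

```bash
python3 sw.py 15|grep -v "^[0-9]"; python3 -c "
from h import *
p,y=swing_tcp((-23,0),0,5,33.5); plan(*p,6,y)"
```

```text
t 19.93 pos [565.  160.7   4.5] yaw 95.8 tilt 0.31 shift [ 0.128 -0.547 -0.007] turnz -0.424 F [-9.6  0.1  6.7] w 87.9
scene battery_pack [(array([-27.1,   2.2]), 0.79)]
scene pack_end_a [(array([-24.2, 115.8]), 0.77)]
side battery_pack [(array([-28.1,   0.5]), 0.91)]
side pack_end_a [(array([ -26.3, -111.1]), 0.79)]
t 20.23 pos [565.  160.7   4.5] yaw 95.8 tilt 0.29 shift [-0.004  0.026 -0.01 ] turnz 0.001 F [-8.5 -0.1  5.5] w 87.6
```

View pics/s15z.png

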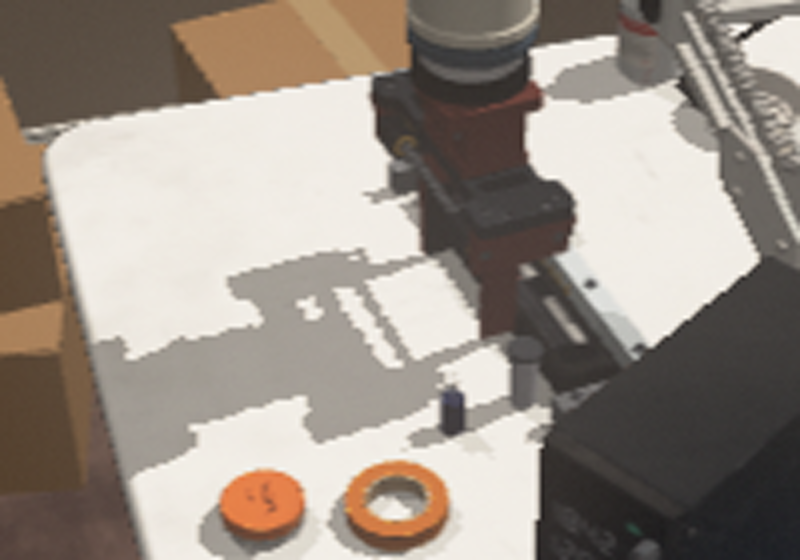

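Request:
move_arm:
  motion:
    - [[0,0.02,-0.01],[0,0,0]]
    - [[0,0.04,-0.01],[0,0,0]]
    - [[0,0.06,-0.01],[0,0,0]]
    - [[0,0.06,-0.01],[0,0,0]]
    - [[0,0.06,-0.01],[0,0,0]]

```text
t: 20.85
ee_pos: [565.5, 160.7, 4.5]
orientation: [-2.099, -2.319, 0.027]
ft_force: [-27.7, 2.0, 18.3]
width: 87.7
```

```bash
python3 -c "
from h import *
p,y=swing_tcp((-23,0),0,5,33.5); plan(*p,6,y)"
```

```text
t 20.85 pos [565.5 160.7   4.5] yaw 95.7 tilt 1.26 shift [-0.003  0.022 -0.01 ] turnz -0.001 F [-27.7   2.   18.3] w 87.7
```

It is firmly seated against something: 28 N with only 0.5 mm of travel. I'll back off, lift and inspect.

Request:
move_arm:
  motion:
    - [[0,-0.05,0],[0,0,0]]
    - [[0,-0.12,0],[0,0,0]]
    - [[0,-0.2,0],[0,0,0]]
    - [[0,-0.2,-0.3],[0,0,0]]
    - [[0,-0.2,-0.6],[0,0,0]]

```text
t: 21.48
ee_pos: [546.0, 158.4, 97.0]
orientation: [-2.106, -2.331, 0.001]
ft_force: [1.7, -1.3, -0.1]
width: 87.8
```

Request:
move_arm:
  motion:
    - [[0,-0.2,-0.2],[0,0,0]]
    - [[0,-0.4,-0.4],[0,0,0]]
    - [[0,-0.5,-0.6],[0,0,0]]
    - [[0,-0.5,-0.6],[0,0,0]]
    - [[0,-0.5,-0.6],[0,0,0]]

```text
t: 22.1
ee_pos: [472.2, 151.0, 186.1]
orientation: [2.106, 2.331, 0.001]
ft_force: [0.1, -0.5, -0.4]
width: 87.8
```

Run:
```python
from h import *
plan(500,150,6,95)
for c in ['wrist','side','scene']:
  im=snap(c,c+'16.png')
  for n in ['battery_pack','pack_end_a','battery_bay','post','right_stop','left_stop','capacitor']:
    r=ctrl.pinpoint(c,n); print(c,n,[(tobay(*x['location'][:2]).round(1),round(x['p'],2)) for x in r[:2]])
v=cv2.imread('pics/side16.png')[100:240,150:350]; cv2.imwrite('pics/s16z.png',cv2.resize(v,None,fx=4,fy=4,interpolation=2))
v=cv2.imread('pics/wrist16.png'); cv2.imwrite('pics/w16z.png',cv2.resize(v,(800,600),interpolation=2))
```

```text
t 22.1 pos [472.2 151.  186.1] yaw 95.8 tilt 0.04 shift [-0.025  0.183  1.201] turnz 0.013 F [ 0.1 -0.5 -0.4] w 87.8
wrist battery_pack [(array([-253. , -134.8]), 0.28)]
wrist pack_end_a [(array([-22.7, 119.2]), 0.75), (array([ -26.7, -118.7]), 0.66)]
wrist battery_bay []
wrist post []
wrist right_stop [(array([-3.6, -1.9]), 0.63), (array([  -6.7, -125.6]), 0.59)]
wrist left_stop [(array([  2.2, 125.4]), 0.97)]
wrist capacitor [(array([-116.2, -112.2]), 0.52)]
side battery_pack [(array([-25. ,   0.7]), 0.97)]
side pack_end_a [(array([ -25.2, -112.6]), 0.88), (array([-20.5, 121.2]), 0.67)]
side battery_bay [(array([-1.1, -4.2]), 0.79), (array([-234.4, -299.5]), 0.5)]
side post [(array([ -74.6, -100.8]), 0.68), (array([-255.5, -138.1]), 0.21)]
side right_stop [(array([  -3.7, -132.1]), 0.6), (array([ -73.2, -100.1]), 0.36)]
side left_stop [(array([ -3.4, 124.3]), 0.88)]
side capacitor [(array([-24.6,  -2.8]), 0.62), (array([-120.5, -109.6]), 0.43)]
scene battery_pack []
scene pack_end_a [(array([ -24.8, -117. ]), 0.92)]
scene battery_bay [(array([-2.4, -0.5]), 0.85), (array([ -67.8, -105.7]), 0.35)]
scene post [(array([ -67.2, -106. ]), 0.8), (array([  -4.3, -124.9]), 0.4)]
scene right_stop [(array([  -2.6, -126.5]), 0.92), (array([ -0.6, 125.3]), 0.42)]
scene left_stop [(array([ -4.4, 132. ]), 0.98)]
scene capacitor [(array([-120. , -112.4]), 0.61)]
```

View pics/s16z.png

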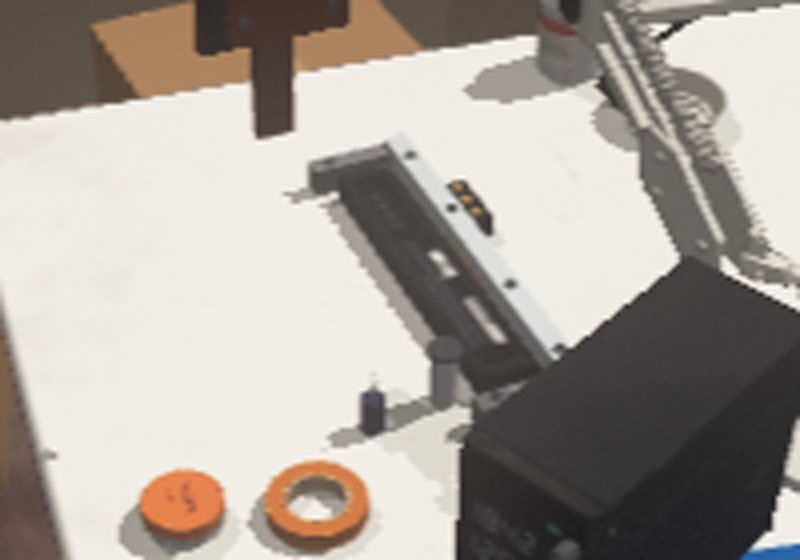

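View pics/w16z.png

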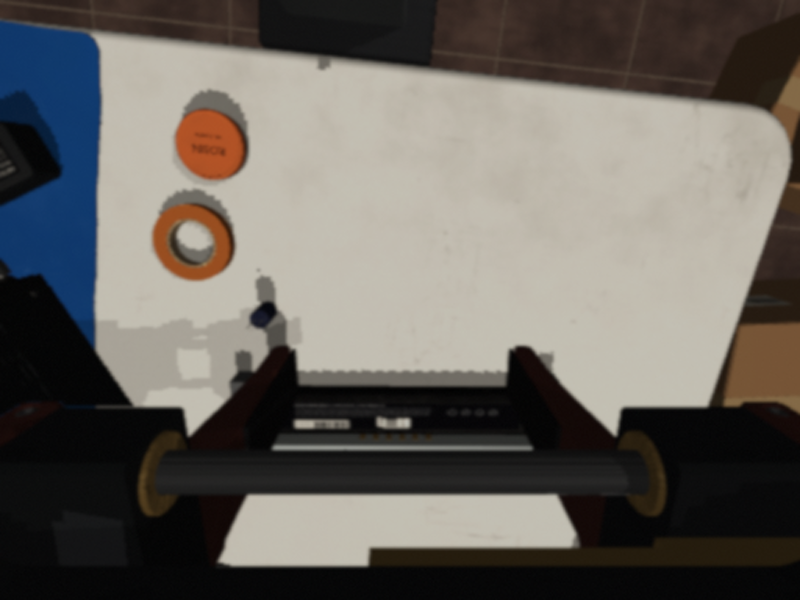

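The pack looks flush along the rail. I'll move the wrist camera over the seam for a precise check.

Request:
move_arm:
  motion:
    - [[0,0.15,0],[0,0,0]]
    - [[0,0.3,0],[0,0,0]]
    - [[0,0.45,0],[0,0,0]]
    - [[0,0.55,0],[0,0,0]]
    - [[0,0.55,0],[0,0,0]]

```text
t: 23.92
ee_pos: [554.6, 159.3, 186.2]
orientation: [-2.106, -2.331, 0.0]
ft_force: [0.0, 0.1, 0.3]
width: 88.0
```

Run:
```python
from h import *
plan(500,150,6,95)
snap('wrist','w17.png')
for n in ['battery_pack','pack_end_a','battery_bay','post','right_stop','left_stop']:
    r=ctrl.pinpoint('wrist',n); print(n,[(tobay(*x['location'][:2]).round(1),round(x['p'],2)) for x in r[:2]])
v=cv2.imread('pics/w17.png'); cv2.imwrite('pics/w17z.png',cv2.resize(v,(800,600),interpolation=2))
```

```text
t 23.93 pos [554.6 159.3 186.2] yaw 95.8 tilt 0.0 shift [-0.025 -0.368  1.201] turnz 0.013 F [0.  0.1 0.3] w 88.0
battery_pack [(array([-23.2,   0.8]), 0.62)]
pack_end_a [(array([-24.3, 117.3]), 0.9), (array([ -26.5, -117.8]), 0.6)]
battery_bay [(array([-3.7,  1. ]), 0.86), (array([-113.3, -110.6]), 0.67)]
post [(array([ -69.7, -106.9]), 0.93), (array([-24.1,   3.3]), 0.34)]
right_stop [(array([  -7.9, -121.9]), 0.77)]
left_stop [(array([  1.2, 127.6]), 0.79)]
```

View pics/w17z.png

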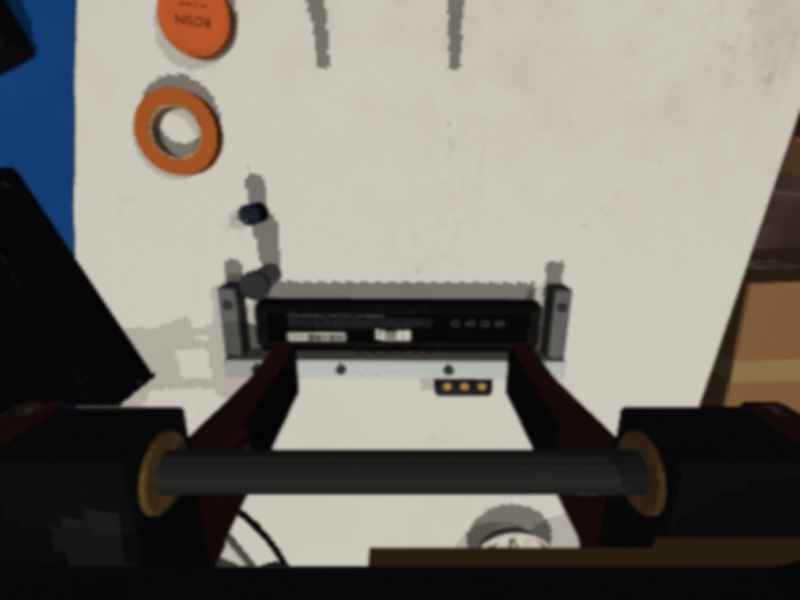

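Run:
```python
from h import *
o=ctrl.get_obs(); im=ctrl.get_image('wrist'); R,t=wristcam(im,o); K=im['camera_matrix']
g=im['pixels'].max(2).astype(int)
c0=-R.T@t
def bp(u,v,z):
    d=R.T@np.linalg.solve(K,[u,v,1]); return tobay(*(c0+d*(z-c0[2])/d[2])[:2]).round(1)
for u in (175,200,240,290,320):
    print(u,dict(zip(range(184,238),g[184:238,u])))
for u in (180,240,290,320):
    for v,z in ((192,21),(222,21),(224,21),(226,26),(228,26),(230,26),(237,26)): print(u,v,z,bp(u,v,z))
```

```text
175 {184: np.int64(108), 185: np.int64(115), 186: np.int64(117), 187: np.int64(118), 188: np.int64(118), 189: np.int64(114), 190: np.int64(98), 191: np.int64(60), 192: np.int64(20), 193: np.int64(7), 194: np.int64(6), 195: np.int64(10), 196: np.int64(12), 197: np.int64(14), 198: np.int64(16), 199: np.int64(16), 200: np.int64(14), 201: np.int64(9), 202: np.int64(7), 203: np.int64(8), 204: np.int64(7), 205: np.int64(8), 206: np.int64(7), 207: np.int64(7), 208: np.int64(6), 209: np.int64(7), 210: np.int64(7), 211: np.int64(7), 212: np.int64(6), 213: np.int64(7), 214: np.int64(7), 215: np.int64(7), 216: np.int64(7), 217: np.int64(7), 218: np.int64(7), 219: np.int64(11), 220: np.int64(16), 221: np.int64(19), 222: np.int64(20), 223: np.int64(22), 224: np.int64(23), 225: np.int64(23), 226: np.int64(23), 227: np.int64(23), 228: np.int64(23), 229: np.int64(24), 230: np.int64(24), 231: np.int64(23), 232: np.int64(22), 233: np.int64(22), 234: np.int64(22), 235: np.int64(23), 236: np.int64(25), 237: np.int64(28)}
200 {184: np.int64(118), 185: np.int64(118), 186: np.int64(118), 187: np.int64(118)
[... 4052 characters left out ...]
 237: np.int64(184)}
180 192 21 [-51.4 -91.1]
180 222 21 [-10.5 -94.3]
180 224 21 [ -7.7 -94.6]
180 226 26 [ -7.  -93.3]
180 228 26 [ -4.2 -93.5]
180 230 26 [ -1.4 -93.7]
180 237 26 [  8.6 -94.5]
240 192 21 [-51.6 -15.3]
240 222 21 [-10.7 -15.9]
240 224 21 [ -7.9 -16. ]
240 226 26 [ -7.2 -15.7]
240 228 26 [ -4.4 -15.7]
240 230 26 [ -1.6 -15.8]
240 237 26 [  8.4 -15.9]
290 192 21 [-51.8  47.9]
290 222 21 [-10.9  49.4]
290 224 21 [-8.1 49.5]
290 226 26 [-7.4 49. ]
290 228 26 [-4.6 49.1]
290 230 26 [-1.8 49.2]
290 237 26 [ 8.2 49.5]
320 192 21 [-51.9  85.8]
320 222 21 [-11.   88.6]
320 224 21 [-8.2 88.8]
320 226 26 [-7.5 87.7]
320 228 26 [-4.7 87.9]
320 230 26 [-1.9 88.1]
320 237 26 [ 8.1 88.8]
```

Two readings disagree. The pinpoints and the hard stop say it is flush, while the silhouette edges hint at a few mm of gap. I'll view the seam from more directly above.

Request:
move_arm:
  motion:
    - [[0,0.12,0],[0,0,0]]
    - [[0,0.24,0],[0,0,0]]
    - [[0,0.36,0],[0,0,0]]
    - [[0,0.5,0],[0,0,0]]
    - [[0,0.5,0],[0,0,0]]

```text
t: 24.95
ee_pos: [629.4, 166.9, 186.3]
orientation: [2.106, 2.331, 0.001]
ft_force: [0.5, -0.7, 0.4]
width: 87.9
```

Run:
```python
from h import *
plan(500,150,6,95)
o=ctrl.get_obs(); im=snap('wrist','w18.png'); R,t=wristcam(im,o); K=im['camera_matrix']; c0=-R.T@t
print('cam bay',tobay(*c0[:2]),c0[2])
def bp(u,v,z):
    d=R.T@np.linalg.solve(K,[u,v,1]); return tobay(*(c0+d*(z-c0[2])/d[2])[:2]).round(1)
g=im['pixels'].max(2).astype(int)
for u in (180,240,290,330): 
    print(u,g[120:190,u].tolist())
for v in range(120,190,5): print(v,bp(256,v,0),bp(256,v,21),bp(256,v,26))
for n in ['battery_pack','pack_end_a','battery_bay','post','right_stop','left_stop']:
    r=ctrl.pinpoint('wrist',n); print(n,[(tobay(*x['location'][:2]).round(1),round(x['p'],2)) for x in r[:2]])
v=cv2.imread('pics/w18.png')[90:240,100:400]; cv2.imwrite('pics/w18z.png',cv2.resize(v,None,fx=2.66,fy=2.66,interpolation=2))
```

```text
t 24.95 pos [629.4 166.9 186.3] yaw 95.8 tilt 0.03 shift [-0.025 -0.87   1.201] turnz 0.013 F [ 0.5 -0.7  0.4] w 87.9
cam bay [-73.45069007   5.82743406] 348.90219449725197
180 [168, 143, 128, 123, 122, 122, 122, 123, 121, 122, 120, 110, 82, 43, 16, 12, 12, 14, 17, 20, 31, 50, 53, 38, 29, 29, 31, 31, 31, 28, 24, 18, 17, 46, 110, 165, 179, 174, 173, 164, 124, 66, 28, 18, 15, 12, 9, 6, 12, 27, 44, 56, 79, 125, 165, 182, 186, 188, 189, 189, 187, 186, 188, 188, 189, 188, 192, 203, 208, 209]
240 [189, 154, 129, 123, 121, 122, 122, 122, 122, 122, 121, 119, 101, 61, 25, 16, 16, 18, 18, 17, 21, 36, 47, 36, 29, 32, 33, 32, 31, 29, 38, 83, 135, 164, 175, 175, 176, 177, 163, 116, 56, 22, 24, 26, 23, 17, 11, 8, 10, 24, 42, 55, 72, 109, 152, 176, 184, 187, 189, 189, 188, 186, 187, 189, 191, 189, 179, 177, 196, 206]
290 [197, 171, 139, 123, 121, 122, 122, 123, 122, 123, 123, 119, 106, 70, 32, 14, 11, 12, 13, 14, 12, 10, 9, 10, 9, 14, 26, 37, 38, 27, 14, 9, 9, 7, 7, 8, 8, 9, 8, 8, 10, 13, 19, 21, 19, 16, 11, 9, 10, 18, 33, 48, 61, 92, 136, 165, 156, 114, 75, 57, 53, 56, 71, 108, 153, 175, 159, 106,
[... 497 characters left out ...]
   4.8] [-40.2   4.9] [-40.7   4.9]
145 [-31.8   4.8] [-34.3   4.9] [-34.9   4.9]
150 [-25.4   4.8] [-28.3   4.9] [-29.    4.9]
155 [-19.    4.8] [-22.2   4.9] [-23.    4.9]
160 [-12.5   4.8] [-16.1   4.9] [-17.    4.9]
165 [-5.9  4.8] [-10.    4.9] [-10.9   4.9]
170 [0.8 4.9] [-3.7  4.9] [-4.8  4.9]
175 [7.5 4.9] [2.6 4.9] [1.4 4.9]
180 [14.3  4.9] [9.  4.9] [7.7 4.9]
185 [21.1  4.9] [15.4  4.9] [14.1  5. ]
battery_pack [(array([-24.7,   1.1]), 0.89)]
pack_end_a [(array([-26. , 117.1]), 0.85), (array([ -25. , -112.7]), 0.84)]
battery_bay [(array([-4.4,  0.8]), 0.96)]
post [(array([ -67.1, -106.7]), 0.69)]
right_stop [(array([  -7.7, -124.6]), 0.63)]
left_stop [(array([ -1.7, 126.2]), 0.89)]
```

View pics/w18z.png

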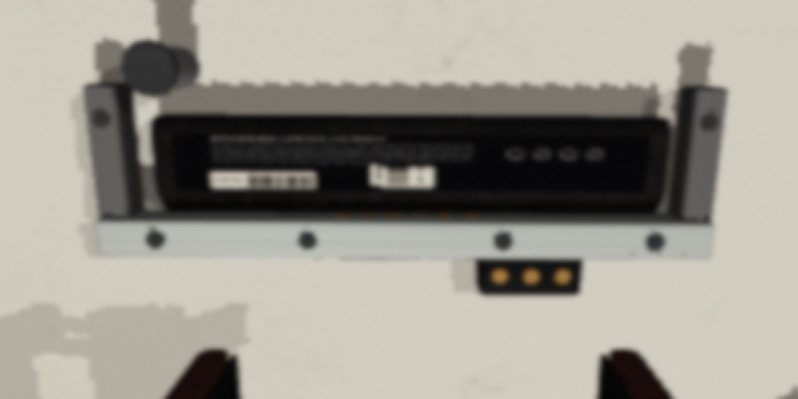

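From above, the front edge to the rail measures 46–47.6 mm for a 46 mm pack. The two edges are parallel across all columns and the pack is centred within ~2 mm, so I'm handing in.

```bash
python3 -c "
from h import *
for n in ['flux_tin','capacitor','tape']:
    ctrl.get_image('side'); r=ctrl.pinpoint('side',n); print(n,[(np.array(x['location']).round(1),round(x['p'],2)) for x in r[:1]])
print(ctrl.close_job())"
```

```text
flux_tin [(array([387.4,  -0.9,   0. ]), 0.81)]
capacitor [(array([516.7,  36.6,  -1.2]), 0.55)]
tape [(array([463.5, -16. ,  -1.6]), 0.73)]
the job is handed in; nothing more can be done
None
```

The pack lies along the rear rail between the end stops, and I handed the job in at about 25 s of the 61 s allowed. `close_job` reports no verdict, so the result rests on my own checks.

**What I did**
1. I pushed the pack forward at about 25° with two open fingertips.
2. I pushed on end b to slide end a in behind the post. End a measured about (−22, −107) mm in the bay's frame, with the pack still at about 25°.
3. I swung end b past the left stop with two-finger contact, then pressed the pack home until it stopped hard. The highest wrist force reading after a move was about 33 N.

The fingers only pushed; they never gripped or lifted the pack.

**Last checks**
- **Distance to the rail:** from nearly overhead, the pack's front edge is 46–47.6 mm from the rail, so any gap is about 0–1.5 mm.
- **Alignment:** the pack's front edge and the rail edge run parallel across the image. The pack's middle is within about 2 mm of the bay's middle along the rail.
- **Other things:** tin, capacitor and tape are within about 5 mm of their starting readings, which is within measuring error. I did not re-measure the adapter and screwdriver, but the arm never went near them.

**Disagreements:** one oblique wrist view suggested a gap of about 5 mm, and the overhead view and the hard stop contradicted it. My fitted rail position may also be off by 2–4 mm, because the pack stopped about 4 mm short of where that fit put the rail.

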